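# Move the slide tray with the lifter

### The arm

A 6-joint arm with a two-finger parallel gripper is mounted at the origin on a cart in front of the work surface, level with it; the furniture and walls round the work are solid. World frame = base frame: x ahead of the robot, y to its left, z up, the work surface at z = 0. Lengths are in m, angles in degrees, forces in N, time in s.
With the tool pointing down it reaches from about 0.25 to 0.725 m from the base axis. Payload 4 kg.
Tool frame: the origin (TCP) lies at the very end of the fingers, on their centre line; the grasp point (between the pads) lies 19 mm behind it; z points along the fingers, x is the direction in which the jaws open and shut, and the axes are right-handed (so a half turn about z gives the same grasp; the last joint's range is limited). The gripper opens to 85 mm and grips with 20 to 120 N. Pads are 22 mm wide; open, the fingers measure 114 mm over their backs; the gripper's body (76 mm by 85 mm) begins 54 mm behind the grasp point. The pads swing forward as they close: fully open they stand 13 mm farther back than shut.
Start: joints at [-70.073, 13.785, 0.286, 76.501, 0, 90], TCP at [0.17, -0.47, 0.231] pointing down, gripper open.
Joint ranges: [-155.79, 155.79], [-60.16, 107.12], [-62.33, 73.08], [-114, 123.19], [-81.49, 82.49], [-180, 180]. Speed limits (degrees/s): [159.86, 159.86, 180, 180, 180, 180].

### API

Orientations are given as [roll, pitch, yaw] about the fixed x, y, z axes, in that order (R = Rz(yaw) Ry(pitch) Rx(roll)).
In Python, from station import manip, snapshot, camera_model gives the robot as it stands.
- The arm moves only by the tool move_arm, never from a script. Its argument "commands" is a list of rows, each an object with "slide": the shift along the tool's x, y, z in units of 30 mm (1.0 is 30 mm), a list of three; "rot": the turn, a rotation vector about the tool's x, y, z in units of 5 degrees (1.0 is 5 degrees), a list of three. In form: [{"slide": [tx, ty, tz], "rot": [wx, wy, wz]}, ...]. A call has 1 to 8 rows; each row shifts and turns the pose as measured when the row begins, along the tool's axes as they then stand; what a row does not reach is not made up. A row lasts 1/8 s, in which the tool goes at most 62.5 mm and 10.7 degrees, less where a joint would pass 70% of its speed; a pose out of reach is approached as far as the arm can. A call is refused whole if a number of a shift passes 1 or a number of a turn 1, either way. A call with a gripper value outside its range is refused whole. "jaw" is the closure, from 0 (fully open) to 1 (shut), set as the call begins (left out, the last holds). The fingers move at their own pace and stop on an object; the grip force is fixed at half the most. Time passes only in rows, so rows that do not move let the fingers close. It gives the time, the measured TCP pose, the force and the opening at its end, in the units of the state.
- manip.get_obs(): the state, without advancing time (a new reading comes with each control period).
- snapshot(name): name is "side" or "top"; returns the picture (400x640x3 uint8, blue, green, red); there is no depth.
- camera_model(name): a dict with "fx", "fy", "cx", "cy" (pixels), "D" ([k1, k2, p1, p2, k3] as OpenCV has them; the pictures are not rectified), "origin" and "orientation" of the camera in the world. Camera axes: x right, y up, looking along -z (the intrinsics and any distortion apply to the point x, -y, -z); pixel columns grow to the right and rows downward; lengths in m; the calibration is good to about 2 mm. A picture is of the moment at which its call begins. camera_model takes no time and is no camera call.
- manip.job_done(): hands the job in, once; it reports no verdict.
The state is a dict: "t": time; "q": joint angles; "joint_velocities": joint speeds; "joint_efforts": joint torques, N m; "tool_pos": TCP position; "tcp_rot": TCP orientation; "ft_force": force on the tool from outside, world axes, zero at the start; "torque": the same for the moment, N m; "gripper_width": finger opening in m.
Only numpy, scipy, OpenCV 4.12 (cv2) and the standard library are available. Lean on these libraries where they do the work, as an engineer would, in place of code of your own. Each camera call takes 0.05 s, during which the arm holds its last target.

### The job

Slide the blade of the lifter under the white slide tray, lift the tray off its stand and set it down level, centred and square on the other, empty stand; keep the tray level and do not touch it with the fingers. Then draw the lifter out and stand it on the bench, touching neither of the stands nor the tray.

Things in the scene. Friction and masses are not known exactly. Their poses are not given: they have to be found in the camera images.
- lifter: Steel spatula with upright grey grip, 0.18 kg, on the bench between the stands. Origin: blade underside below the grip; x along the blade to its tip, away from the robot (yaw within 0.3), z up. Blade 3 mm thick, 52 wide, x -25 to +130 mm. Grip block 20 (x) by 36 (y), z 38 to 92 mm; grasp from above across the 20 mm (fingers close along x) at z about 70, so the load cannot swing it.
- slide_tray: Flat white plastic tray with four glass slides fixed in it, 100 (x) by 120 (y) by 12 mm high, 0.08 to 0.17 kg. Origin: centre of its underside, z up. At the start it lies on the rails of drying_stand, within 5 mm of its centre and 3 degrees of square, its underside at z = 36 mm. Between the rails its underside is free.
- drying_stand: Fixed aluminium stand under the tray, left or right of the lifter, 100 (x) by 132 (y) by 36 mm high. Origin: centre of its underside on the bench; x points away from the robot (yaw within 0.25). Two rails along x (y 40 to 66 mm each side, top z = 36) on a 4 mm base plate; the channel between them, 80 mm wide, is open above, in front (-x) and behind.
- empty_stand: The other stand, fixed and empty, on the other side of the lifter; shape, size and axes as drying_stand. The tray belongs on top of its rails: tray origin over the stand's origin at z = 36 mm, its 120 mm side across the rails. The blade can be lowered between the rails from above.

How it is judged (in metres and radians):
On the way:
1. the tray is lifted clear of its stand on the lifter's blade (height (world z) of slide_tray above 0.048 m and contact force between lifter and slide_tray above 0.2 N), for 0.2 s.
At the end, for the whole second after the job is handed in: The tray rests level (3 degrees) on the rails of empty_stand, centred within 18 mm and square within 11 degrees; the lifter stands at rest and upright (8 degrees) with its blade on the bench, touching neither the tray nor a stand (horizontal distance between slide_tray and empty_stand below 0.018 m and height (world z) of slide_tray between 0.032 and 0.04 m and angle between slide_tray's own z axis and vertical below 0.06 rad and angle between the x axis of slide_tray and the x axis of empty_stand, either way round below 0.2 rad and linear speed of each of slide_tray, lifter below 0.02 m/s and height (world z) of lifter below 0.01 m and angle between lifter's own z axis and vertical below 0.15 rad and contact force between lifter and slide_tray below 0.05 N and contact force between lifter and empty_stand below 0.05 N and contact force between lifter and drying_stand below 0.05 N).
It fails at once if the fingers touch the tray (contact force between the fingers and slide_tray above 0.5 N).
It fails at once if the tray is tipped by more than 17 degrees (angle between slide_tray's own z axis and vertical above 0.3 rad).
It also fails if it takes over 53 s, if anything falls off the work surface, if the arm or the gripper's body presses on something with over 40 N, if the wrist force passes 120 N, or if a joint passes its speed limit or range.

## Working session

There is one attempt and no reset: what is moved stays moved. The work goes in short steps, Python scripts to look and compute and a tool call to move; the robot and the scene stay as the last step left them, time stands still between calls to the robot, and variables do not carry over. Pictures are saved under pics/ and viewed, and the job is handed in when it is done.

Besides the shell and the picture viewer there is one more tool, called after "Request:" as name(argument=value, ...), one argument or row to a line, values as JSON. move_arm: Moves the arm, as the interface text tells. Its arguments: {"type":"object","properties":{"commands":{"type":"array"},"jaw":{"type":"number"}},"required":["commands"]}

```bash
ls; mkdir -p pics; python3 - <<'E'
from station import manip, snapshot, camera_model
import cv2
for n in("side","top"):
    cv2.imwrite(f"pics/{n}0.png",snapshot(n)); print(camera_model(n))
print(manip.get_obs())
E
```

```text
pics
{'fx': 413.174626542081, 'fy': 413.174626542081, 'cx': 319.7940975668169, 'cy': 199.14517929110917, 'D': array([-0.07477904,  0.        ,  0.        ,  0.        ,  0.        ]), 'origin': array([0.82180712, 0.41595153, 1.00629834]), 'orientation': array([ 27.67274719,  -0.25973592, 149.64754454])}
{'fx': 450.8504366251356, 'fy': 450.8504366251356, 'cx': 324.1470073716235, 'cy': 197.66365779876642, 'D': array([-0.08808356,  0.        ,  0.        ,  0.        ,  0.        ]), 'origin': array([ 0.35047215, -0.02276117,  0.98360665]), 'orientation': array([ 1.26117533e+01, -6.34388286e-03, -8.69413755e+01])}
{'t': 0.1, 'q': array([-7.00724441e+01,  1.38278376e+01,  2.19935224e-01,  7.65009104e+01,
        7.80205187e-04,  9.00015486e+01]), 'joint_velocities': array([ 0.03119977, -0.09226887,  0.13337909, -0.00802134, -0.1345622 ,
       -0.00977237]), 'joint_efforts': array([ 1.30557321e-03, -3.73137724e+01,  2.53010005e+01,  1.08137439e-02,
        1.22557694e-04, -2.86905220e-06]), 'tool_pos': array([ 0.17022452, -0.46952224,  0.23049238]), 'tcp_rot': array([-1.79999223e+02,  1.08812800e-01, -7.00739927e+01]), 'ft_force': array([-0.03979582, -0.32209376,  0.0752287 ]), 'torque': array([0.02014347, 0.06530692, 0.03817073]), 'gripper_width': 0.0852854344733612}
```

View pics/top0.png

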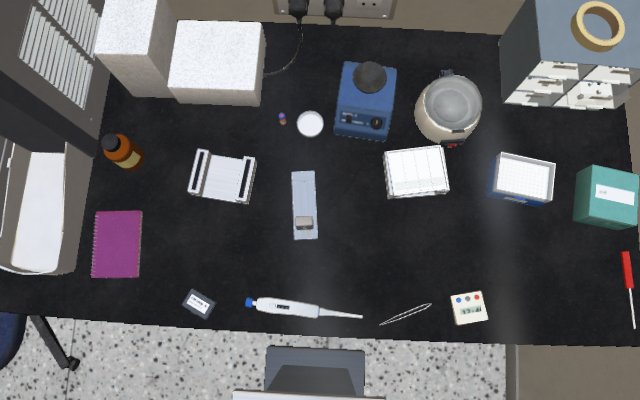

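View pics/side0.png

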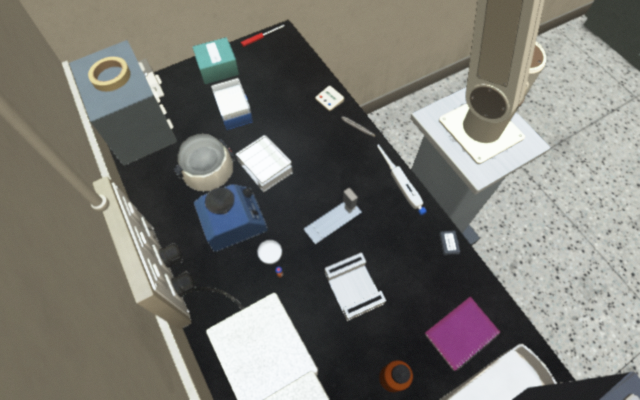

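```bash
cat > h.py <<'E'
import numpy as np, cv2
from scipy.spatial.transform import Rotation as R
from station import camera_model
def cam(n):
    m=camera_model(n); Rw=R.from_euler('xyz',m['orientation'],degrees=True).as_matrix()
    F=np.diag([1,-1,-1.]); Rc=F@Rw.T; t=-Rc@m['origin']
    K=np.array([[m['fx'],0,m['cx']],[0,m['fy'],m['cy']],[0,0,1.]])
    return Rc,t,K,np.array(m['D']),m['origin']
def proj(n,P):
    Rc,t,K,D,_=cam(n)
    return cv2.projectPoints(np.asarray(P,float).reshape(-1,3),cv2.Rodrigues(Rc)[0],t,K,D)[0].reshape(-1,2)
def back(n,px,z):
    Rc,t,K,D,o=cam(n)
    u=cv2.undistortPoints(np.asarray(px,float).reshape(-1,1,2),K,D).reshape(-1,2)
    d=np.c_[u,np.ones(len(u))]@Rc
    s=(np.broadcast_to(z,len(u))-o[2])/d[:,2]
    return o+d*s[:,None]
def crop(img,x,y,w,h,f,name):
    cv2.imwrite(name,cv2.resize(img[y:y+h,x:x+w],None,fx=f,fy=f,interpolation=cv2.INTER_CUBIC))
E
python3 - <<'E'
from h import *
for n in('top','side'):
    print(proj(n,[[0,0,0],[.17,-.47,.231],[.4,0,0],[.5,0,0],[.4,.1,0]]).round())
i=cv2.imread('pics/top0.png')
crop(i,180,140,80,70,8,'pics/t_empty.png')
crop(i,380,140,80,65,8,'pics/t_tray.png')
crop(i,270,160,70,90,6,'pics/t_lift.png')
i=cv2.imread('pics/side0.png')
crop(i,315,245,80,80,7,'pics/s_empty.png')
crop(i,225,125,80,70,8,'pics/s_tray.png')
crop(i,295,180,75,70,8,'pics/s_lift.png')
print(back('top',[[222,176],[305,205],[417,172]],[.03,0,.048]))
E
```

```text
[[304. 471.]
 [593. 421.]
 [315. 274.]
 [317. 228.]
 [269. 272.]]
[[481. 128.]
 [357.  -7.]
 [373. 185.]
 [343. 201.]
 [393. 213.]]
[[ 0.60033386  0.21568551  0.03      ]
 [ 0.55123645  0.03057574  0.        ]
 [ 0.62703339 -0.20920343  0.048     ]]
```

View pics/t_empty.png

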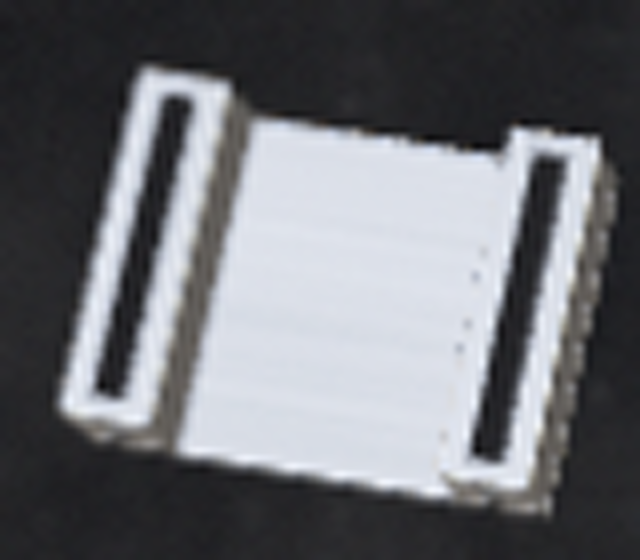

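View pics/t_tray.png

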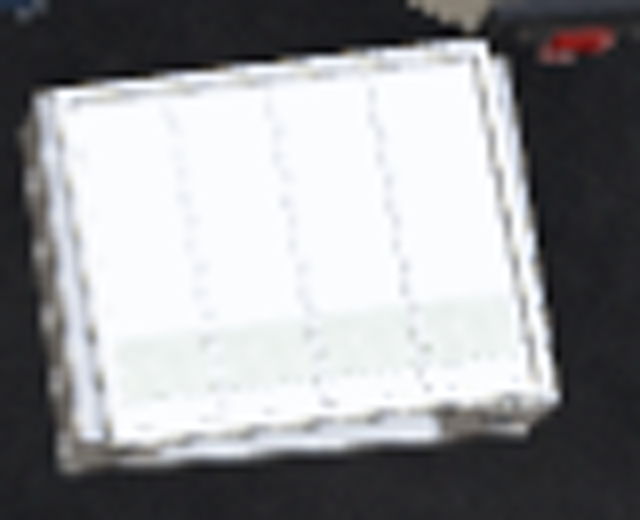

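View pics/t_lift.png

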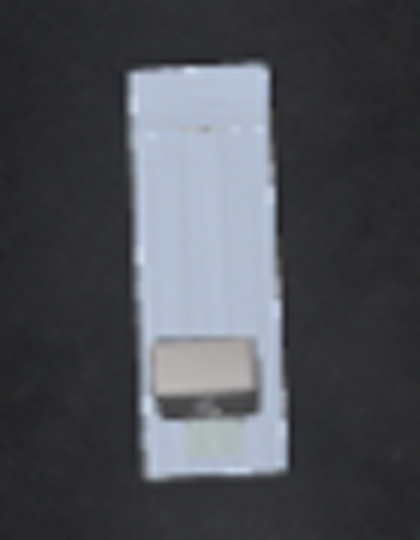

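View pics/s_empty.png

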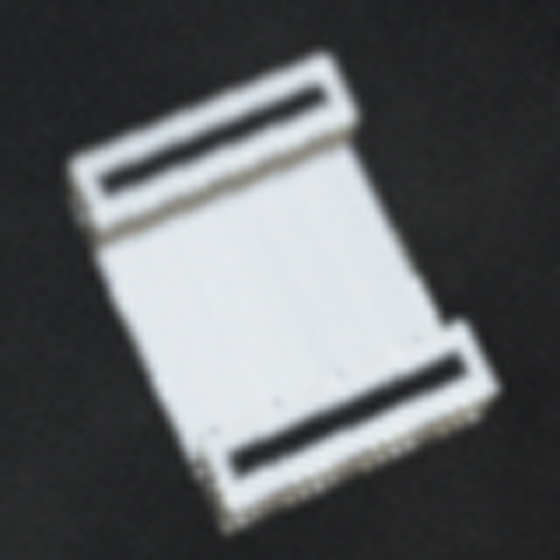

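View pics/s_tray.png

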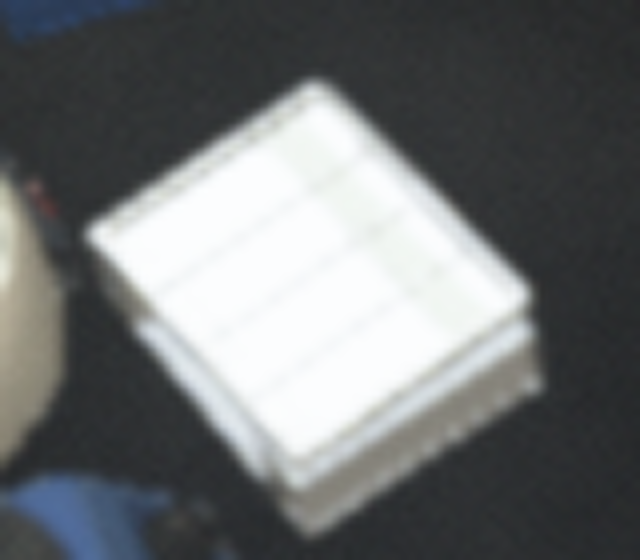

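View pics/s_lift.png

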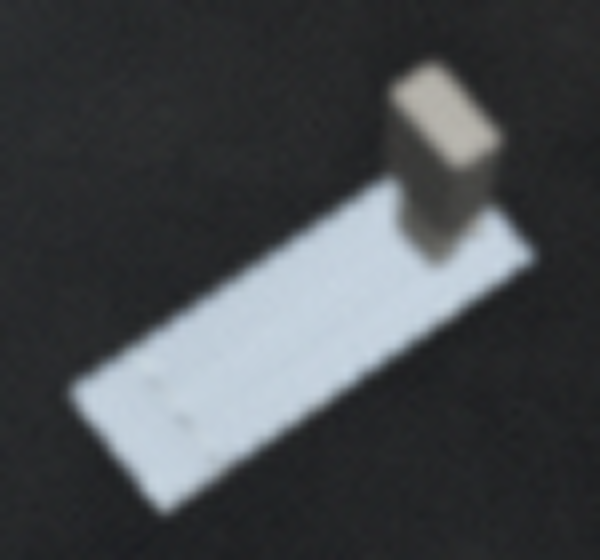

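```bash
cat > fit.py <<'E'
from h import *
from scipy.optimize import least_squares
def px(c,x0,y0,f): return (np.array(c,float)+.5)/f-.5+np.array([x0,y0])
def fit(obs,x0=None):
    # obs: list of (cam, local pts, pixels)
    def tw(p,L): 
        c,s=np.cos(p[2]),np.sin(p[2]); L=np.asarray(L,float)
        return np.c_[p[0]+c*L[:,0]-s*L[:,1],p[1]+s*L[:,0]+c*L[:,1],L[:,2]]
    r=lambda p:np.concatenate([(proj(n,tw(p,L))-q).ravel() for n,L,q in obs])
    s=least_squares(r,x0,loss='soft_l1')
    return s.x,[ (r1.reshape(-1,2)).round(1).tolist() for r1 in np.split(r(s.x),np.cumsum([2*len(o[1]) for o in obs])[:-1])]
E
python3 - <<'E'
from fit import *
a,b,c=.05,.066,.040; z=.036
E=[('top',[[a,b,z],[a,c,z],[-a,c,z],[-a,b,z],[a,-c,z],[a,-b,z],[-a,-b,z],[-a,-c,z]],px([(140,65),(235,82),(150,425),(58,408),(510,127),(605,137),(530,490),(440,472)],180,140,8)),
('side',[[a,-b,z],[-a,-b,z],[-a,-c,z],[a,-c,z],[-a,c,z],[-a,b,z],[a,b,z],[a,c,z]],px([(70,160),(325,52),(358,110),(95,222),(465,322),(500,388),(228,515),(200,450)],315,245,7))]
h=.048;y=.06
T=[('top',[[a,y,h],[a,-y,h],[-a,-y,h],[-a,y,h]],px([(35,95),(487,42),(558,400),(92,447)],380,140,8)),
('side',[[a,-y,h],[a,y,h],[-a,y,h],[-a,-y,h]],px([(88,235),(300,462),(530,293),(312,78)],225,125,8))]
S=[('top',[[-a,b,0],[-a,b,z],[-a,-b,0]],px([(65,472),(62,455),(530,432)],380,140,8)),
('side',[[-a,b,0],[a,b,0],[-a,b,z]],px([(540,385),(310,537),(535,322)],225,125,8))]
z=.003;t=.13;n=-.025;w=.026;g=.092
L=[('top',[[t,w,z],[t,-w,z],[n,-w,z],[n,w,z],[.01,.018,g],[.01,-.018,g],[-.01,-.018,g],[-.01,.018,g]],px([(130,70),(270,65),(287,470),(145,478),(152,340),(250,338),(257,390),(155,397)],270,160,6)),
('side',[[t,-w,z],[t,w,z],[n,w,z],[.01,-.018,g],[.01,.018,g],[-.01,.018,g],[-.01,-.018,g]],px([(70,390),(165,515),(537,257),(390,92),(462,165),(500,140),(432,62)],295,180,8))]
for nm,o,i in(('empty',E,(.6,.2,-.1)),('tray',T,(.6,-.2,.1)),('dstand',S,(.6,-.2,.1)),('lift',L,(.5,.03,0))):
    for oo in(o,o[:1],o[1:]):
        x,r=fit(oo,i); print(nm,x[:2].round(4),np.degrees(x[2]).round(2))
        if oo is o:
            for q in r: print('   ',q)
E
```

```text
empty [0.604  0.2176] -6.54
    [[-0.1, -0.1], [-0.8, -0.4], [-0.4, -0.1], [-0.3, 0.1], [-0.1, -0.5], [-0.5, 0.1], [-0.4, -0.3], [-0.9, -0.0]]
    [[-0.3, -0.4], [-0.1, -0.5], [-0.1, 0.3], [0.5, 0.1], [-0.5, -0.9], [-0.4, -0.5], [0.3, -1.3], [-0.4, -2.3]]
empty [0.6037 0.2166] -6.49
empty [0.6046 0.2192] -6.55
tray [ 0.6326 -0.2074] 10.44
    [[1.3, -0.4], [-1.6, -0.3], [-1.9, -1.2], [1.6, -0.2]]
    [[0.7, -0.6], [0.0, -0.8], [0.3, -0.1], [1.2, 0.0]]
tray [ 0.6313 -0.2075] 9.64
tray [ 0.6345 -0.207 ] 11.43
dstand [ 0.6341 -0.21  ] 8.42
    [[-0.6, 0.3], [2.1, -1.1], [-0.9, -0.0]]
    [[0.2, -0.7], [0.2, -0.5], [0.1, 0.4]]
dstand [ 0.6335 -0.2101] 8.65
dstand [ 0.6352 -0.2093] 8.77
lift [0.5007 0.0278] 6.15
    [[-0.5, -0.2], [-0.9, -0.6], [-0.2, 0.0], [-0.3, -0.1], [-1.2, -0.3], [0.4, -0.9], [-0.3, 0.3], [-1.3, 0.1]]
    [[0.0, -0.6], [-0.3, -1.5], [-0.5, -1.0], [-0.6, -1.1], [-0.7, -0.0], [0.8, -1.1], [0.4, -1.4]]
lift [0.5004 0.0267] 5.9
lift [0.5019 0.0303] 6.28
```

```bash
cat >> fit.py <<'E'
def wire(img,n,off,f,boxes):
    x0,y0,w,h=off; im=cv2.resize(img[y0:y0+h,x0:x0+w],None,fx=f,fy=f,interpolation=cv2.INTER_CUBIC)
    for (p,(xa,xb,ya,yb,za,zb),col) in boxes:
        c,s=np.cos(p[2]),np.sin(p[2])
        V=[(x,y,z) for x in(xa,xb) for y in(ya,yb) for z in(za,zb)]
        W=[(p[0]+c*x-s*y,p[1]+s*x+c*y,z) for x,y,z in V]
        q=(proj(n,W)-[x0,y0]+.5)*f-.5
        for i in range(8):
            for j in range(i):
                if bin(i^j).count('1')==1: cv2.line(im,tuple(int(v) for v in q[i].round()),tuple(int(v) for v in q[j].round()),col,1)
    return im
E
python3 - <<'E'
from fit import *
P=(.633,-.2075,np.radians(9.5)); S=(.634,-.2098,np.radians(8.6))
B=[(P,(-.05,.05,-.06,.06,.036,.048),(0,0,255)),(S,(-.05,.05,-.066,-.04,0,.036),(0,160,0)),(S,(-.05,.05,.04,.066,0,.036),(0,160,0))]
a=wire(cv2.imread('pics/top0.png'),'top',(375,135,85,70),9,B);cv2.imwrite('pics/w1.png',a)
a=wire(cv2.imread('pics/side0.png'),'side',(225,125,80,70),8,B);cv2.imwrite('pics/w2.png',a)
E
```

```text
(no output)
```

View pics/w1.png

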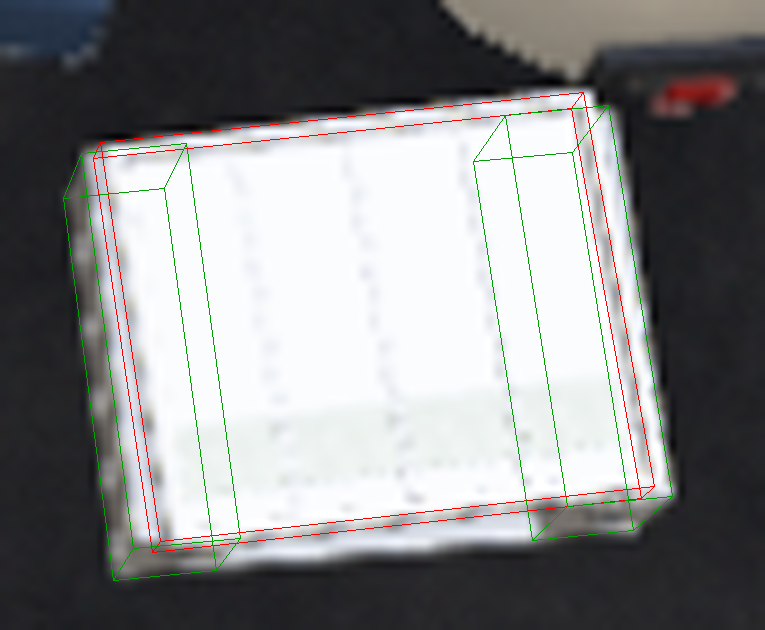

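View pics/w2.png

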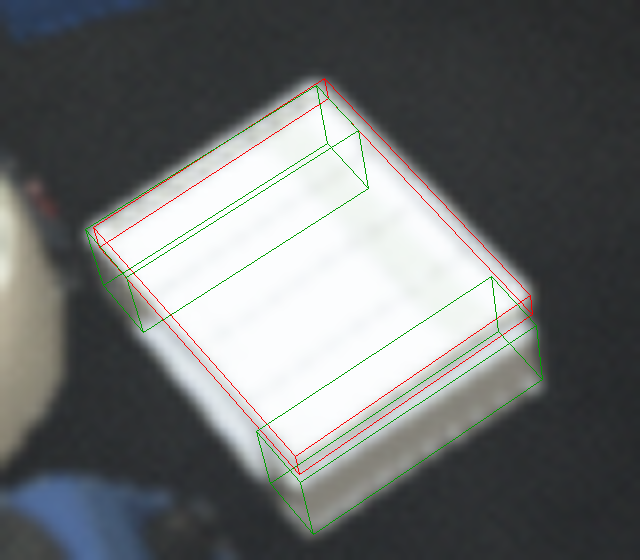

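```bash
cat > plan.py <<'E'
import sys,json
from h import *
from station import manip
def rot(r): return R.from_euler('xyz',r,degrees=True)
def now():
    o=manip.get_obs(); return np.array(o['tool_pos']),np.array(o['tcp_rot']),o
def plan(tp,tr,n,p=None,r=None,ramp=False,dec=2):
    o=None
    if p is None: p,r,o=now()
    Rc=rot(r); Rt=rot(tr); p=np.array(p,float); p0=p.copy(); R0=Rc
    dv=(R0.inv()*Rt).as_rotvec(); rows=[]
    for k in range(1,n+1):
        s=k/n
        if ramp: s=(1-np.cos(np.pi*s))/2
        pt=p0+s*(np.array(tp)-p0); Rk=R0*R.from_rotvec(dv*s)
        sl=(Rc.inv().apply(pt-p)/.03).round(dec)+0.
        w=(np.degrees((Rc.inv()*Rk).as_rotvec())/5).round(dec)+0.
        rows.append({"slide":sl.tolist(),"rot":w.tolist()})
        p=p+Rc.apply(sl*.03); Rc=Rc*R.from_rotvec(np.radians(w*5))
    for i in range(0,n,8): print(json.dumps(rows[i:i+8]))
    print('max',np.abs([q['slide'] for q in rows]).max(),np.abs([q['rot'] for q in rows]).max(),'end',p.round(4),Rc.as_euler('xyz',degrees=True).round(2))
E
python3 - <<'E'
from plan import *
plan([.5,.028,.165],[180,0,6.2],24)
E
```

```text
[{"slide": [-0.49, -0.67, 0.09], "rot": [0.0, 0.0, -0.64]}, {"slide": [-0.46, -0.69, 0.09], "rot": [0.0, 0.0, -0.63]}, {"slide": [-0.42, -0.72, 0.1], "rot": [0.0, 0.0, -0.64]}, {"slide": [-0.37, -0.73, 0.09], "rot": [0.0, 0.0, -0.63]}, {"slide": [-0.34, -0.76, 0.09], "rot": [0.0, 0.0, -0.64]}, {"slide": [-0.29, -0.78, 0.09], "rot": [0.0, 0.0, -0.63]}, {"slide": [-0.25, -0.79, 0.09], "rot": [-0.01, 0.0, -0.64]}, {"slide": [-0.2, -0.8, 0.09], "rot": [0.0, 0.01, -0.63]}]
[{"slide": [-0.16, -0.82, 0.1], "rot": [0.0, 0.0, -0.64]}, {"slide": [-0.12, -0.82, 0.09], "rot": [0.0, 0.0, -0.64]}, {"slide": [-0.07, -0.82, 0.09], "rot": [0.0, 0.0, -0.63]}, {"slide": [-0.02, -0.83, 0.09], "rot": [0.0, 0.0, -0.64]}, {"slide": [0.03, -0.83, 0.09], "rot": [0.0, 0.0, -0.63]}, {"slide": [0.06, -0.83, 0.09], "rot": [0.0, 0.0, -0.64]}, {"slide": [0.12, -0.82, 0.09], "rot": [0.0, 0.0, -0.63]}, {"slide": [0.16, -0.81, 0.09], "rot": [0.0, 0.0, -0.64]}]
[{"slide": [0.2, -0.8, 0.09], "rot": [0.0, 0.0, -0.64]}, {"slide": [0.25, -0.79, 0.1], "rot": [0.0, 0.0, -0.63]}, {"slide": [0.3, -0.78, 0.09], "rot": [0.0, 0.0, -0.64]}, {"slide": [0.33, -0.76, 0.09], "rot": [0.0, 0.01, -0.63]}, {"slide": [0.38, -0.74, 0.09], "rot": [0.0, 0.0, -0.64]}, {"slide": [0.42, -0.71, 0.09], "rot": [0.0, 0.0, -0.63]}, {"slide": [0.45, -0.69, 0.09], "rot": [0.0, 0.0, -0.64]}, {"slide": [0.5, -0.67, 0.09], "rot": [-0.01, 0.0, -0.63]}]
max 0.83 0.64 end [0.5001 0.028  0.1651] [ 1.7998e+02 -1.0000e-02  6.1800e+00]
```

Request:
move_arm(
  commands=[
    {"slide": [-0.5,-0.65,0.1],"rot": [0,0,-0.64]},
    {"slide": [-0.45,-0.7,0.1],"rot": [0,0,-0.64]},
    {"slide": [-0.4,-0.7,0.1],"rot": [0,0,-0.64]},
    {"slide": [-0.4,-0.75,0.1],"rot": [0,0,-0.64]},
    {"slide": [-0.35,-0.75,0.1],"rot": [0,0,-0.64]},
    {"slide": [-0.3,-0.8,0.1],"rot": [0,0,-0.64]},
    {"slide": [-0.25,-0.8,0.1],"rot": [0,0,-0.64]},
    {"slide": [-0.2,-0.8,0.1],"rot": [0,0,-0.64]},
  ],
  jaw=0,
)

```text
t: 1.1
tool_pos: [0.2795, -0.296, 0.2026]
tcp_rot: [-179.8, 0.5, -43.9]
ft_force: [0.4, 0.2, 0.1]
gripper_width: 0.0855
```

```bash
python3 - <<'E'
from plan import *
plan([.5,.028,.165],[180,0,6.2],16,dec=1)
E
```

```text
[{"slide": [-0.1, -0.8, 0.1], "rot": [0.0, 0.0, -0.6]}, {"slide": [-0.1, -0.8, 0.1], "rot": [0.0, 0.0, -0.7]}, {"slide": [-0.1, -0.8, 0.0], "rot": [0.0, 0.0, -0.6]}, {"slide": [0.0, -0.8, 0.1], "rot": [0.0, 0.0, -0.6]}, {"slide": [0.1, -0.9, 0.1], "rot": [0.0, 0.0, -0.6]}, {"slide": [0.1, -0.8, 0.1], "rot": [0.0, 0.0, -0.7]}, {"slide": [0.1, -0.8, 0.1], "rot": [0.0, 0.0, -0.6]}, {"slide": [0.2, -0.8, 0.1], "rot": [0.0, 0.0, -0.6]}]
[{"slide": [0.2, -0.8, 0.0], "rot": [-0.1, 0.0, -0.6]}, {"slide": [0.2, -0.7, 0.1], "rot": [0.0, 0.0, -0.7]}, {"slide": [0.3, -0.8, 0.1], "rot": [0.0, 0.1, -0.6]}, {"slide": [0.4, -0.7, 0.1], "rot": [0.0, 0.0, -0.6]}, {"slide": [0.4, -0.8, 0.0], "rot": [0.0, 0.0, -0.6]}, {"slide": [0.4, -0.7, 0.1], "rot": [0.0, 0.0, -0.7]}, {"slide": [0.4, -0.6, 0.1], "rot": [0.0, 0.0, -0.6]}, {"slide": [0.5, -0.7, 0.1], "rot": [0.0, 0.0, -0.6]}]
max 0.9 0.7 end [0.4987 0.0283 0.1643] [ 1.799e+02 -7.000e-02  6.130e+00]
```

Request:
move_arm(
  commands=[
    {"slide": [-0.1,-0.8,0.1],"rot": [0,0,-0.6]},
    {"slide": [-0.1,-0.8,0.1],"rot": [0,0,-0.7]},
    {"slide": [-0.1,-0.8,0],"rot": [0,0,-0.6]},
    {"slide": [0,-0.8,0.1],"rot": [0,0,-0.6]},
    {"slide": [0.1,-0.9,0.1],"rot": [0,0,-0.6]},
    {"slide": [0.1,-0.8,0.1],"rot": [0,0,-0.7]},
    {"slide": [0.1,-0.8,0.1],"rot": [0,0,-0.6]},
    {"slide": [0.2,-0.8,0.1],"rot": [0,0,-0.6]},
  ],
)

```text
t: 2.1
tool_pos: [0.3906, -0.1258, 0.1791]
tcp_rot: [-179.5, 0.8, -18.0]
ft_force: [-0.6, -0.8, -1.4]
gripper_width: 0.0855
```

Request:
move_arm(
  commands=[
    {"slide": [0.2,-0.8,0],"rot": [0,0,-0.6]},
    {"slide": [0.2,-0.7,0.1],"rot": [0,0,-0.7]},
    {"slide": [0.3,-0.8,0.1],"rot": [0,0,-0.6]},
    {"slide": [0.4,-0.7,0.1],"rot": [0,0,-0.6]},
    {"slide": [0.4,-0.7,0],"rot": [0,0,-0.6]},
    {"slide": [0.4,-0.6,0.1],"rot": [0,0,-0.6]},
    {"slide": [0.4,-0.4,0],"rot": [0,0,-0.5]},
    {"slide": [0.2,-0.2,0],"rot": [0,0,-0.3]},
  ],
)

```text
t: 3.1
tool_pos: [0.4875, 0.0171, 0.1638]
tcp_rot: [-179.2, 1.0, 5.4]
ft_force: [0.0, -0.2, 0.2]
gripper_width: 0.085
```

```bash
python3 - <<'E'
from plan import *
plan([.5005,.028,.12],[180,0,6.2],5)
E
```

```text
[{"slide": [0.1, -0.06, 0.29], "rot": [-0.03, 0.04, -0.03]}, {"slide": [0.09, -0.06, 0.29], "rot": [-0.03, 0.04, -0.03]}, {"slide": [0.1, -0.06, 0.29], "rot": [-0.03, 0.03, -0.04]}, {"slide": [0.1, -0.06, 0.3], "rot": [-0.03, 0.04, -0.03]}, {"slide": [0.09, -0.07, 0.29], "rot": [-0.04, 0.04, -0.03]}]
max 0.3 0.04 end [0.5005 0.0281 0.1199] [179.98  -0.     6.21]
```

Request:
move_arm(
  commands=[
    {"slide": [0.1,-0.06,0.3],"rot": [-0.04,0.04,-0.04]},
    {"slide": [0.1,-0.06,0.3],"rot": [-0.04,0.04,-0.04]},
    {"slide": [0.1,-0.06,0.3],"rot": [-0.04,0.04,-0.04]},
    {"slide": [0.1,-0.06,0.3],"rot": [-0.04,0.04,-0.04]},
    {"slide": [0.1,-0.06,0.3],"rot": [-0.04,0.04,-0.04]},
    {"slide": [0,0,0],"rot": [0,0,0]},
  ],
)

```text
t: 3.85
tool_pos: [0.5004, 0.0271, 0.1145]
tcp_rot: [179.7, 0.1, 6.4]
ft_force: [0.5, -0.5, 0.2]
gripper_width: 0.0855
```

```bash
python3 - <<'E'
from plan import *
from station import snapshot
a=snapshot('side'); b=snapshot('top'); print(now()[:2])
crop(a,250,60,200,190,4,'pics/s1.png'); crop(b,220,120,170,140,4.5,'pics/t1.png')
plan([.5005,.028,.052],[180,0,6.2],8)
E
```

```text
(array([0.50101285, 0.02705205, 0.11545112]), array([ 1.79676278e+02, -3.66767181e-02,  6.34197762e+00]))
[{"slide": [0.0, -0.01, 0.26], "rot": [0.01, 0.0, 0.0]}, {"slide": [0.0, 0.0, 0.27], "rot": [0.01, 0.0, 0.01]}, {"slide": [-0.01, -0.01, 0.26], "rot": [0.0, 0.0, 0.0]}, {"slide": [0.0, 0.0, 0.27], "rot": [0.01, 0.0, 0.0]}, {"slide": [0.0, -0.01, 0.26], "rot": [0.01, 0.0, 0.01]}, {"slide": [0.0, 0.0, 0.27], "rot": [0.01, -0.01, 0.0]}, {"slide": [0.0, -0.01, 0.26], "rot": [0.01, 0.0, 0.0]}, {"slide": [0.0, 0.0, 0.26], "rot": [0.0, 0.0, 0.01]}]
max 0.27 0.01 end [0.5006 0.028  0.0521] [1.7998e+02 1.0000e-02 6.1900e+00]
```

View pics/s1.png

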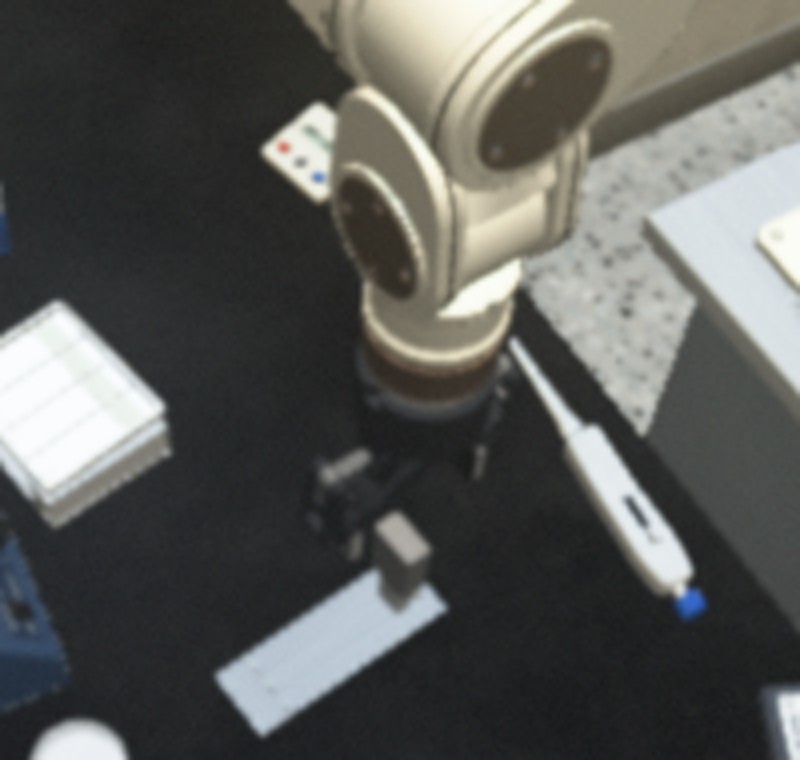

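View pics/t1.png

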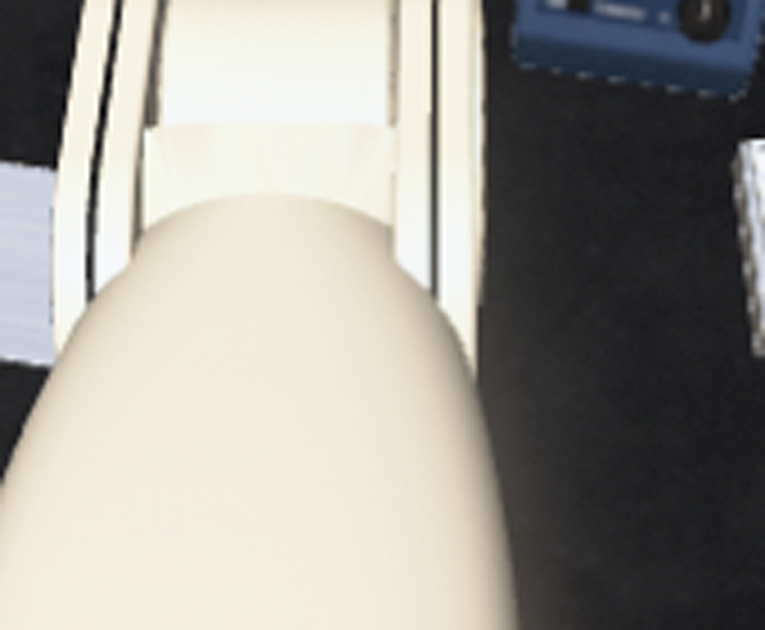

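Request:
move_arm(
  commands=[
    {"slide": [0,-0.01,0.26],"rot": [0.01,0,0]},
    {"slide": [0,0,0.26],"rot": [0.01,0,0]},
    {"slide": [0,-0.01,0.26],"rot": [0.01,0,0]},
    {"slide": [0,0,0.26],"rot": [0.01,0,0]},
    {"slide": [0,-0.01,0.26],"rot": [0.01,0,0]},
    {"slide": [0,0,0.26],"rot": [0.01,0,0]},
    {"slide": [0,0,0.26],"rot": [0,0,0]},
    {"slide": [0,0,0.2],"rot": [0,0,0]},
  ],
)

```text
t: 4.95
tool_pos: [0.5016, 0.0277, 0.0514]
tcp_rot: [180.0, -0.1, 6.3]
ft_force: [0.2, 0.4, 0.1]
gripper_width: 0.0855
```

Request:
move_arm(
  commands=[
    {"slide": [0,0,0],"rot": [0,0,0]},
    {"slide": [0,0,0],"rot": [0,0,0]},
    {"slide": [0,0,0],"rot": [0,0,0]},
    {"slide": [0,0,0],"rot": [0,0,0]},
    {"slide": [0,0,0],"rot": [0,0,0]},
    {"slide": [0,0,0],"rot": [0,0,0]},
    {"slide": [0,0,0],"rot": [0,0,0]},
    {"slide": [0,0,0],"rot": [0,0,0]},
  ],
  jaw=1,
)

```text
t: 5.95
tool_pos: [0.5016, 0.0277, 0.0515]
tcp_rot: [180.0, -0.1, 6.3]
ft_force: [0.1, -0.3, -0.7]
gripper_width: 0.0195
```

```bash
python3 - <<'E'
from plan import *
from station import snapshot
a=snapshot('side'); o=now()[2]; print(o['tool_pos'],o['tcp_rot'],o['gripper_width'],o['ft_force'],o['torque'])
cv2.imwrite('pics/side2.png',a)
crop(a,285,160,90,85,8,'pics/s2.png')
E
```

```text
[0.5016379  0.02765949 0.0515338 ] [ 1.79988202e+02 -1.33153692e-01  6.31962212e+00] 0.019443994137777053 [-0.94887727  0.25404125 -0.609622  ] [-0.01398988  0.09871209 -0.01595048]
```

View pics/s2.png

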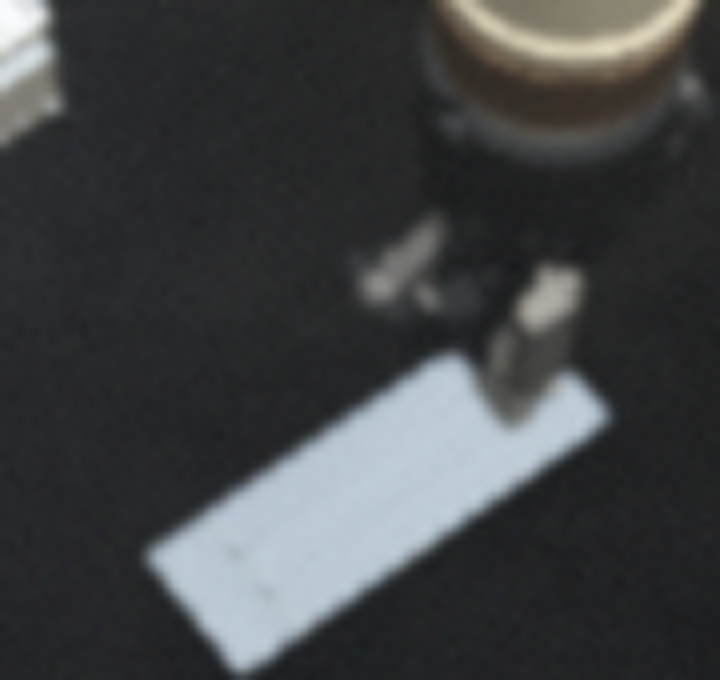

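```bash
python3 - <<'E'
from plan import *
p,r,_=now()
print(p,r)
plan([p[0],p[1],.07],[180,0,6.2],2)
plan([.4385,-.2385,.0695],[180,0,9],16,[p[0],p[1],.07],[180,0,6.2],ramp=True)
E
```

```text
[0.5016379  0.02765949 0.0515338 ] [ 1.79988202e+02 -1.33153692e-01  6.31962212e+00]
[{"slide": [0.0, 0.0, -0.31], "rot": [0.0, -0.01, 0.01]}, {"slide": [0.0, 0.0, -0.31], "rot": [0.0, -0.02, 0.01]}]
max 0.31 0.02 end [0.5016 0.0277 0.0701] [1.7999e+02 2.0000e-02 6.2200e+00]
[{"slide": [-0.03, 0.08, 0.0], "rot": [0.0, 0.0, -0.01]}, {"slide": [-0.09, 0.25, 0.0], "rot": [0.0, 0.0, -0.01]}, {"slide": [-0.14, 0.39, 0.0], "rot": [0.0, 0.0, -0.03]}, {"slide": [-0.19, 0.54, 0.0], "rot": [0.0, 0.0, -0.03]}, {"slide": [-0.24, 0.65, 0.0], "rot": [0.0, 0.0, -0.04]}, {"slide": [-0.27, 0.74, 0.01], "rot": [0.0, 0.0, -0.05]}, {"slide": [-0.3, 0.8, 0.0], "rot": [0.0, 0.0, -0.06]}, {"slide": [-0.31, 0.83, 0.0], "rot": [0.0, 0.0, -0.05]}]
[{"slide": [-0.32, 0.83, 0.0], "rot": [0.0, 0.0, -0.05]}, {"slide": [-0.31, 0.8, 0.0], "rot": [0.0, 0.0, -0.06]}, {"slide": [-0.29, 0.73, 0.0], "rot": [0.0, 0.0, -0.05]}, {"slide": [-0.25, 0.64, 0.0], "rot": [0.0, 0.0, -0.04]}, {"slide": [-0.21, 0.53, 0.01], "rot": [0.0, 0.0, -0.03]}, {"slide": [-0.16, 0.39, 0.0], "rot": [0.0, 0.0, -0.03]}, {"slide": [-0.1, 0.24, 0.0], "rot": [0.0, 0.0, -0.01]}, {"slide": [-0.03, 0.08, 0.0], "rot": [0.0, 0.0, -0.01]}]
max 0.83 0.06 end [ 0.4386 -0.2385  0.0694] [180.   0.   9.]
```

Request:
move_arm(
  commands=[
    {"slide": [0,0,-0.3],"rot": [0,0,0]},
    {"slide": [0,0,-0.3],"rot": [0,-0.02,0]},
    {"slide": [-0.1,0.2,0],"rot": [0,0,-0.03]},
    {"slide": [-0.2,0.5,0],"rot": [0,0,-0.04]},
    {"slide": [-0.25,0.7,0],"rot": [0,0,-0.05]},
    {"slide": [-0.3,0.8,0],"rot": [0,0,-0.05]},
    {"slide": [-0.3,0.8,0],"rot": [0,0,-0.06]},
    {"slide": [-0.3,0.8,0],"rot": [0,0,-0.06]},
  ],
)

```text
t: 7.0
tool_pos: [0.4691, -0.097, 0.0704]
tcp_rot: [179.9, 0.1, 7.9]
ft_force: [0.2, -0.2, -2.1]
gripper_width: 0.0189
```

```bash
python3 - <<'E'
from plan import *
p,r,_=now()
print(p,r)
plan([.4385,-.2385,.0695],[180,0,9],8)
E
```

```text
[ 0.46906766 -0.09704041  0.07038518] [1.79905524e+02 9.11672804e-02 7.93768326e+00]
[{"slide": [-0.21, 0.57, 0.0], "rot": [0.0, 0.0, -0.03]}, {"slide": [-0.21, 0.56, 0.01], "rot": [0.0, 0.0, -0.02]}, {"slide": [-0.21, 0.57, 0.0], "rot": [0.01, 0.01, -0.03]}, {"slide": [-0.21, 0.56, 0.01], "rot": [0.0, 0.0, -0.03]}, {"slide": [-0.21, 0.57, 0.0], "rot": [0.0, 0.0, -0.02]}, {"slide": [-0.21, 0.56, 0.01], "rot": [0.0, 0.0, -0.03]}, {"slide": [-0.22, 0.56, 0.0], "rot": [0.01, 0.01, -0.03]}, {"slide": [-0.22, 0.57, 0.01], "rot": [0.0, 0.0, -0.02]}]
max 0.57 0.03 end [ 0.4384 -0.2386  0.0694] [-1.7999e+02 -1.0000e-02  8.9900e+00]
```

Request:
move_arm(
  commands=[
    {"slide": [-0.25,0.75,0],"rot": [0,0,-0.03]},
    {"slide": [-0.25,0.75,0],"rot": [0,0,-0.03]},
    {"slide": [-0.25,0.7,0],"rot": [0,0,-0.03]},
    {"slide": [-0.25,0.65,0],"rot": [0,0,-0.03]},
    {"slide": [-0.2,0.6,0],"rot": [0,0,-0.03]},
    {"slide": [-0.2,0.5,0],"rot": [0,0,-0.03]},
    {"slide": [-0.15,0.35,0],"rot": [0,0,0]},
    {"slide": [-0.05,0.15,0],"rot": [0,0,0]},
  ],
)

```text
t: 8.0
tool_pos: [0.4326, -0.2327, 0.0647]
tcp_rot: [-178.2, 0.1, 9.6]
ft_force: [0.6, 0.9, -1.5]
gripper_width: 0.0189
```

```bash
python3 - <<'E'
from plan import *
from station import snapshot
a=snapshot('side'); b=snapshot('top'); p,r,o=now(); print(p,r,o['ft_force'])
cv2.imwrite('pics/side3.png',a); cv2.imwrite('pics/top3.png',b)
crop(a,220,100,130,100,6,'pics/s3.png'); crop(b,360,120,130,110,5.5,'pics/t3.png')
E
```

```text
[ 0.43299287 -0.23236999  0.06482099] [-1.78161089e+02  5.08376214e-02  9.57328989e+00] [ 0.311402   -0.53439181 -2.30285694]
```

View pics/s3.png

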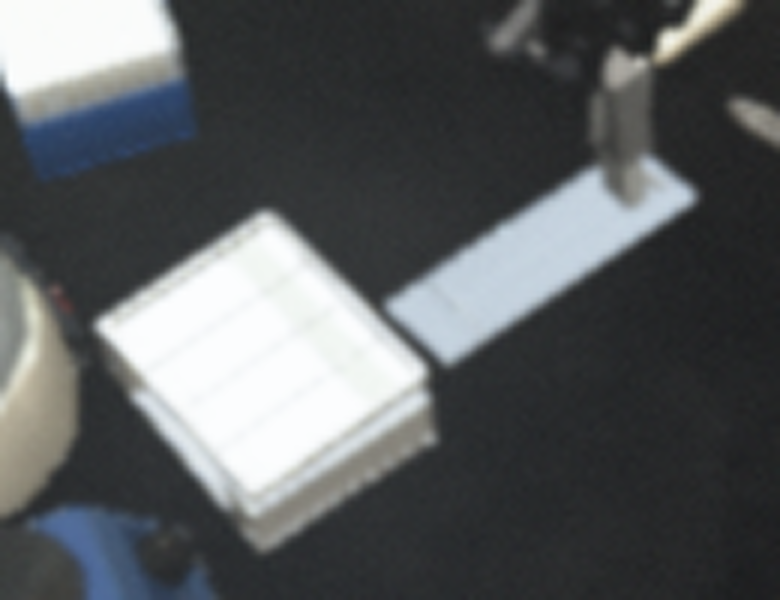

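View pics/t3.png

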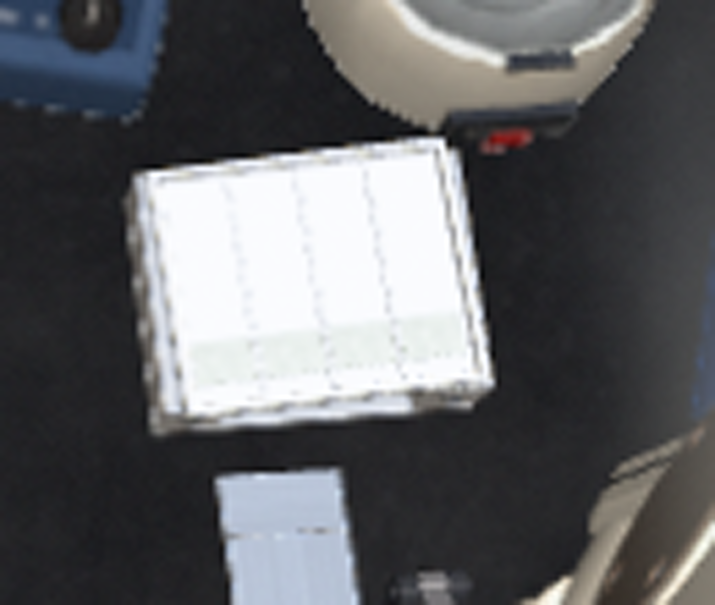

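```bash
python3 - <<'E'
from fit import *
q=px([(215,480),(342,467)],360,120,5.5); print(back('top',q,[.016,.016]))
q=px([(387,305),(447,365),(697,193)],220,100,6); print(back('side',q,.016))
t=np.array([.433,-.2324]);c,s=np.cos(np.radians(9.57)),np.sin(np.radians(9.57))
for x,y in((.13,.026),(.13,-.026),(-.025,.026)): print(t+[c*x-s*y,s*x+c*y])
E
```

```text
[[ 0.55473528 -0.17576551  0.016     ]
 [ 0.56273718 -0.22671128  0.016     ]]
[[ 0.5643355  -0.21897419  0.016     ]
 [ 0.55585154 -0.17425654  0.016     ]
 [ 0.40050324 -0.20093835  0.016     ]]
[ 0.55686825 -0.18514902]
[ 0.56551338 -0.23642534]
[ 0.40402536 -0.21091815]
```

```bash
python3 - <<'E'
from fit import *
a=cv2.imread('pics/side3.png');b=cv2.imread('pics/top3.png')
crop(a,280,100,62,65,10,'pics/s3b.png'); crop(b,380,195,70,75,8,'pics/t3b.png')
E
```

```text
(no output)
```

View pics/s3b.png

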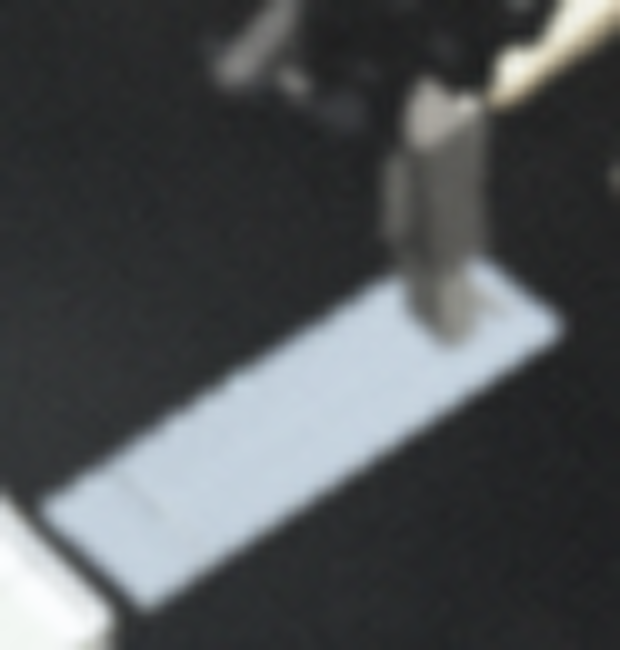

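View pics/t3b.png

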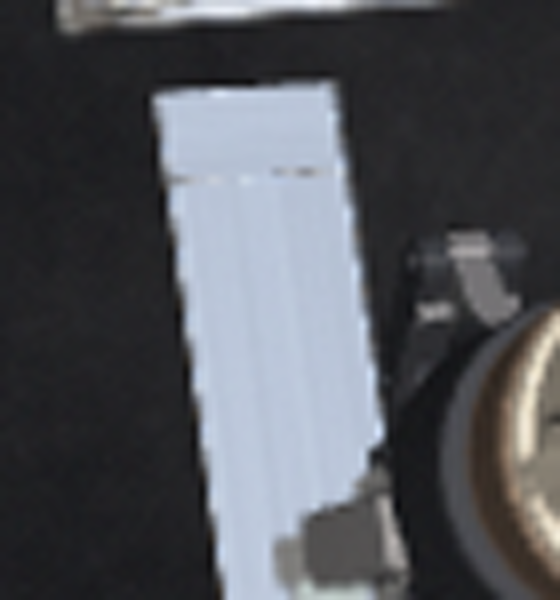

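```bash
cat > grip.py <<'E'
from fit import *
from plan import rot
def fitg(pos,rpy,obs,zg=.0705):
    # lifter in tool: grasp pt local (0,0,zg) at tool z -19mm; tool z down
    Rt=rot(rpy)
    flip=R.from_euler('x',180,degrees=True)
    def W(p,L):
        d,phi,e,yaw=p
        Q=np.asarray(L)-[0,0,zg]
        Q=R.from_euler('zx',[yaw,phi]).apply(Q)+[e,d,0]
        return pos+Rt.apply(flip.apply(Q)+[0,0,-.019])
    r=lambda p:np.concatenate([(proj(n,W(p,L))-q).ravel() for n,L,q in obs]+[[p[2]/.001,p[3]/.02]])
    s=least_squares(r,[0,0,0,0]); J=np.linalg.inv(s.jac.T@s.jac)**.5 if 0 else None
    return s.x,r(s.x)[:-2].reshape(-1,2),W
E
python3 - <<'E'
from grip import *
z=.003;t=.13;n=-.025;w=.026
bt=np.array([-.45,-.2]);bs=np.array([-.15,-.95])
o=[('side',[[t,-w,z],[t,w,z],[n,w,z]],px([(42,505),(150,612),(566,325)],280,100,10)+bs),
('top',[[t,w,z],[t,-w,z]],px([(153,92),(337,82)],380,195,8)+bt)]
x,r,W=fitg(np.array([.433,-.2324,.0648]),[-178.16,.05,9.57],o)
print('d',x[0],'roll',np.degrees(x[1]),x[2],np.degrees(x[3]));print(r.round(2))
print(W(x,[[0,0,0],[t,w,0],[t,-w,0]]))
# check initial state with same method
o=[('side',[[t,-w,z],[t,w,z],[n,w,z]],px([(145,555),(240,675),(612,415)],285,160,8)+bs)]
x,r,W=fitg(np.array([.5016,.0277,.0515]),[180,-.13,6.32],o)
print('d',x[0],'roll',np.degrees(x[1]),x[2],np.degrees(x[3]));print(r.round(2))
E
```

```text
d 0.0038352040392223047 roll 5.362603850759321 -0.00010218798614606913 -0.22770901793296022
[[-0.18  0.12]
 [-0.14 -0.31]
 [-0.39  0.33]
 [ 0.09  0.48]
 [-0.36 -0.2 ]]
[[ 0.4308501  -0.2205299   0.01396977]
 [ 0.5549413  -0.1739694   0.01705127]
 [ 0.56330874 -0.22487601  0.01053183]]
d -0.0003560663163046477 roll -0.04894850916027003 0.00017955862585175108 0.08759969304691388
[[ 0.39 -0.11]
 [ 0.19 -0.38]
 [-0.21  0.21]]
```

```bash
python3 - <<'E'
from plan import *
p,r,_=now()
plan([p[0],p[1],.0535],[180,0,9.3],5)
E
```

```text
[{"slide": [0.0, 0.0, 0.08], "rot": [-0.07, 0.0, 0.01]}, {"slide": [0.0, 0.0, 0.07], "rot": [-0.08, 0.0, 0.01]}, {"slide": [0.0, 0.01, 0.08], "rot": [-0.07, 0.01, 0.01]}, {"slide": [0.0, 0.0, 0.07], "rot": [-0.07, 0.0, 0.01]}, {"slide": [0.0, 0.0, 0.08], "rot": [-0.08, 0.0, 0.01]}]
max 0.08 0.08 end [ 0.433  -0.2324  0.0534] [179.99   0.     9.32]
```

Request:
move_arm(
  commands=[
    {"slide": [0,0,0.08],"rot": [-0.08,0,0.01]},
    {"slide": [0,0,0.08],"rot": [-0.08,0,0.01]},
    {"slide": [0,0,0.08],"rot": [-0.08,0,0.01]},
    {"slide": [0,0,0.08],"rot": [-0.08,0,0.01]},
    {"slide": [0,0,0.08],"rot": [-0.08,0,0.01]},
    {"slide": [0,0,0],"rot": [0,0,0]},
  ],
)

```text
t: 8.85
tool_pos: [0.4335, -0.2305, 0.0553]
tcp_rot: [179.7, -0.0, 9.5]
ft_force: [0.7, -0.1, -1.2]
gripper_width: 0.0191
```

Request:
move_arm(
  commands=[
    {"slide": [0,0,0.07],"rot": [0.03,0,0.02]},
    {"slide": [0,0,0.03],"rot": [0.03,0,0.02]},
    {"slide": [0,0,0],"rot": [0,0,0]},
  ],
)

```text
t: 9.22
tool_pos: [0.4339, -0.2307, 0.0548]
tcp_rot: [179.8, -0.1, 9.3]
ft_force: [-0.3, 0.4, -1.4]
gripper_width: 0.0188
```

Request:
move_arm(
  commands=[
    {"slide": [0,0,0],"rot": [0,0,0]},
    {"slide": [0,0,0],"rot": [0,0,0]},
    {"slide": [0,-0.05,0],"rot": [0,0,0]},
    {"slide": [0,-0.05,0],"rot": [0,0,0]},
    {"slide": [0,0,0],"rot": [0,0,0]},
  ],
  jaw=0.5,
)

```text
t: 9.85
tool_pos: [0.4338, -0.2275, 0.054]
tcp_rot: [179.9, -0.1, 9.3]
ft_force: [-0.1, 1.2, 0.4]
gripper_width: 0.0425
```

```bash
python3 - <<'E'
from plan import *
from station import snapshot
a=snapshot('side'); b=snapshot('top'); p,r,o=now(); print(p,r,o['ft_force'],o['gripper_width'])
cv2.imwrite('pics/side4.png',a); cv2.imwrite('pics/top4.png',b)
crop(a,280,100,62,65,10,'pics/s4b.png'); crop(b,380,195,70,75,8,'pics/t4b.png')
E
```

```text
[ 0.43383833 -0.22761317  0.05398876] [ 1.79855241e+02 -1.46586952e-01  9.31761995e+00] [-0.03302354 -2.08970142 -0.01617002] 0.042523088256676035
```

View pics/s4b.png

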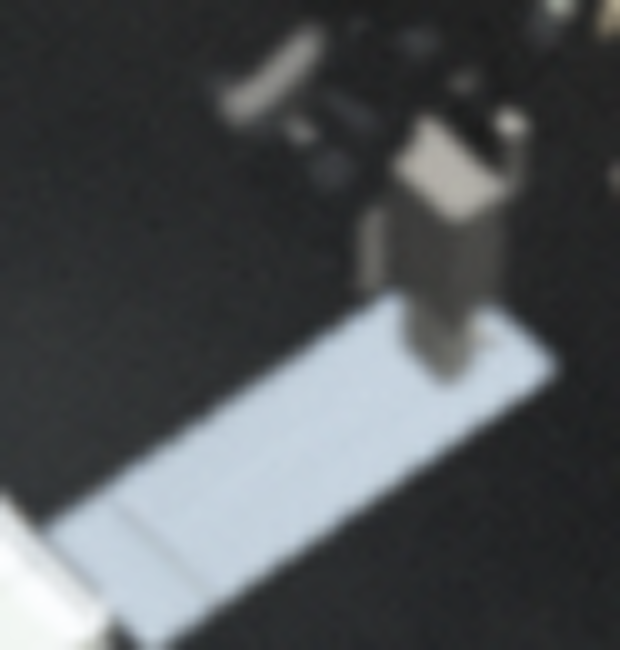

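View pics/t4b.png

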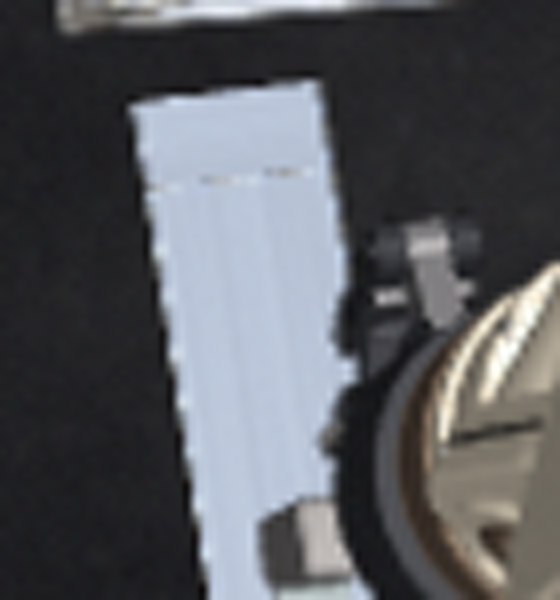

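```bash
python3 - <<'E'
from fit import *
z=.003;t=.13;n=-.025;w=.026;g=.092
bt=np.array([-.45,-.2]);bs=np.array([-.15,-.95])
o=[('side',[[t,-w,z],[t,w,z],[n,w,z],[.01,-.018,g],[.01,.018,g],[-.01,.018,g]],px([(40,530),(150,648),(560,368),(397,165),(457,220),(505,192)],280,100,10)+bs),
('top',[[t,w,z],[t,-w,z]],px([(130,103),(320,80)],380,195,8)+bt)]
x,r=fit(o,(.433,-.22,.16));print(x,np.degrees(x[2]));print(r)
E
```

```text
[ 0.43247215 -0.21846019  0.1624836 ] 9.309624409796019
[[[0.1, 0.4], [0.1, 0.2], [0.0, 0.4], [-2.1, -1.6], [0.1, 0.7], [0.8, -0.1]], [[0.6, -0.1], [-0.2, 0.3]]]
```

Request:
move_arm(
  commands=[
    {"slide": [0,-0.1,0.03],"rot": [0.02,0.02,0]},
    {"slide": [0,-0.1,0.03],"rot": [0,0,0]},
    {"slide": [0,-0.1,0.03],"rot": [0,0,0]},
    {"slide": [0,0,0],"rot": [0,0,0]},
  ],
)

```text
t: 10.45
tool_pos: [0.4322, -0.218, 0.0511]
tcp_rot: [180.0, -0.3, 9.3]
ft_force: [0.4, -0.9, -0.9]
gripper_width: 0.0426
```

Request:
move_arm(
  commands=[
    {"slide": [0,0,0],"rot": [0,-0.05,0]},
    {"slide": [0,0,0],"rot": [0,0,0]},
    {"slide": [0,0,0],"rot": [0,0,0]},
    {"slide": [0,0,0],"rot": [0,0,0]},
    {"slide": [0,0,0],"rot": [0,0,0]},
    {"slide": [0,0,0],"rot": [0,0,0]},
    {"slide": [0,0,0],"rot": [0,0,0]},
  ],
  jaw=1,
)

```text
t: 11.32
tool_pos: [0.4324, -0.2181, 0.0513]
tcp_rot: [180.0, -0.0, 9.3]
ft_force: [-0.2, 0.8, 0.5]
gripper_width: 0.0189
```

Request:
move_arm(
  commands=[
    {"slide": [0,0,-0.1],"rot": [0,0,0]},
    {"slide": [0,0,-0.2],"rot": [0,0,0]},
    {"slide": [0,0,-0.2],"rot": [0,0,0]},
    {"slide": [0,0,-0.1],"rot": [0,0,0]},
    {"slide": [0,0,0],"rot": [0,0,0]},
  ],
)

```text
t: 11.95
tool_pos: [0.4318, -0.218, 0.07]
tcp_rot: [180.0, 0.1, 9.3]
ft_force: [-0.7, 0.8, -1.7]
gripper_width: 0.0194
```

```bash
python3 - <<'E'
from plan import *
from station import snapshot
a=snapshot('side'); b=snapshot('top'); p,r,o=now(); print(p,r,o['ft_force'],o['gripper_width'])
cv2.imwrite('pics/side5.png',a); cv2.imwrite('pics/top5.png',b)
crop(a,280,100,62,65,10,'pics/s5b.png'); crop(b,380,195,70,75,8,'pics/t5b.png')
E
```

```text
[ 0.43153506 -0.2178441   0.0697    ] [-1.79984618e+02  9.99681639e-02  9.30865152e+00] [ 0.03229289 -0.36964837 -1.70723696] 0.019377858905367158
```

View pics/s5b.png

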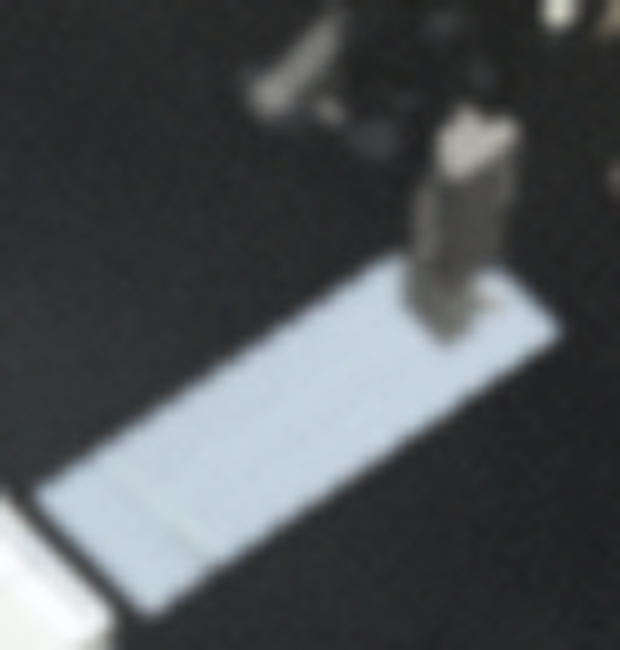

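View pics/t5b.png

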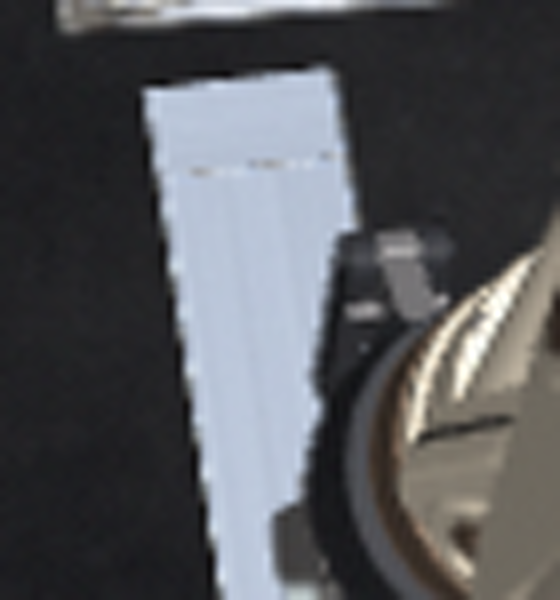

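```bash
python3 - <<'E'
from grip import *
from plan import plan
z=.003;t=.13;n=-.025;w=.026
bt=np.array([-.45,-.2]);bs=np.array([-.15,-.95])
o=[('side',[[t,-w,z],[t,w,z],[n,w,z]],px([(35,490),(150,617),(563,330)],280,100,10)+bs),
('top',[[t,w,z],[t,-w,z]],px([(143,90),(332,68)],380,195,8)+bt)]
x,r,W=fitg(np.array([.4318,-.218,.0699]),[180,.1,9.31],o)
print('d',x[0],'roll',np.degrees(x[1]),x[2],np.degrees(x[3]));print(r.round(2))
print(W(x,[[0,0,0],[t,w,0],[t,-w,0]]))
plan([.4385,-.2385,.0695],[180,0,9],6)
E
```

```text
d 0.003098803523230997 roll -3.688964171717723 0.00011125127209959281 0.25126931568315775
[[ 0.26  0.42]
 [-0.02 -0.  ]
 [-0.08  0.44]
 [ 0.28  0.31]
 [ 0.25  0.1 ]]
[[ 0.43205384 -0.21941474  0.01854596]
 [ 0.55593506 -0.17223748  0.01660976]
 [ 0.5645607  -0.22340786  0.01995501]]
[{"slide": [0.02, 0.12, 0.0], "rot": [0.0, 0.0, 0.01]}, {"slide": [0.02, 0.12, 0.0], "rot": [0.0, 0.01, 0.01]}, {"slide": [0.02, 0.12, 0.0], "rot": [0.0, 0.0, 0.01]}, {"slide": [0.02, 0.12, 0.0], "rot": [0.0, 0.0, 0.01]}, {"slide": [0.02, 0.12, 0.01], "rot": [0.0, 0.01, 0.01]}, {"slide": [0.02, 0.12, 0.0], "rot": [0.0, 0.0, 0.01]}]
max 0.12 0.01 end [ 0.4385 -0.2386  0.0694] [-179.98    0.      9.01]
```

Request:
move_arm(
  commands=[
    {"slide": [0,0.05,0],"rot": [0,0.01,0]},
    {"slide": [0,0.1,0],"rot": [0,0.01,0]},
    {"slide": [0,0.12,0],"rot": [0,0,0]},
    {"slide": [0,0.12,0],"rot": [0,0,0]},
    {"slide": [0,0.12,0],"rot": [0,0,0.02]},
    {"slide": [0,0.1,0],"rot": [0,0,0.02]},
    {"slide": [0,0.06,0],"rot": [0,0,0]},
    {"slide": [0,0,0],"rot": [0,0,0]},
  ],
)

```text
t: 13.05
tool_pos: [0.4346, -0.2392, 0.069]
tcp_rot: [-180.0, 0.1, 9.1]
ft_force: [0.4, -0.5, -1.5]
gripper_width: 0.0194
```

```bash
python3 - <<'E'
from plan import *
from station import snapshot
a=snapshot('side'); b=snapshot('top'); p,r,o=now(); print(p,r,o['ft_force'],o['gripper_width'])
cv2.imwrite('pics/side6.png',a); cv2.imwrite('pics/top6.png',b)
crop(a,260,90,82,70,9,'pics/s6b.png'); crop(b,380,130,85,90,6.5,'pics/t6b.png')
E
```

```text
[ 0.4345909  -0.23909025  0.06903154] [-1.79951050e+02  5.22656814e-02  9.07652995e+00] [-0.44669255 -0.15499028 -1.53978346] 0.01923642707377917
```

View pics/s6b.png

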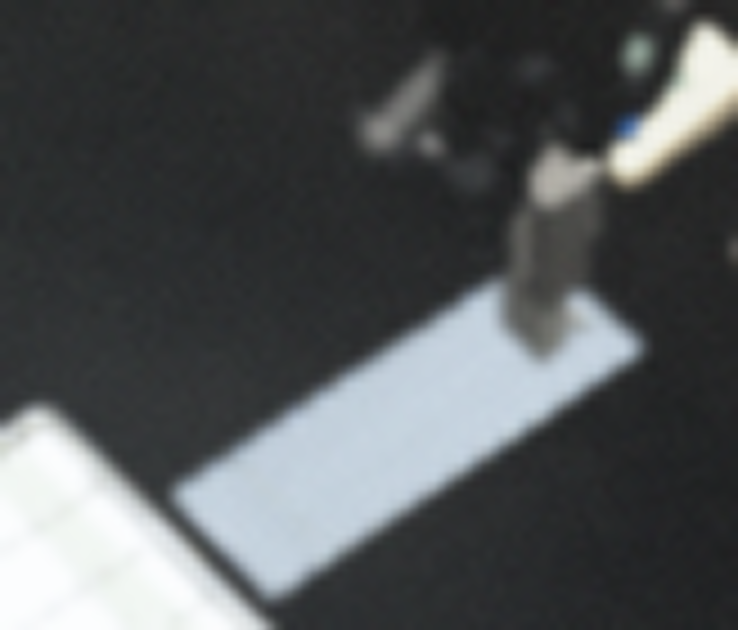

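View pics/t6b.png

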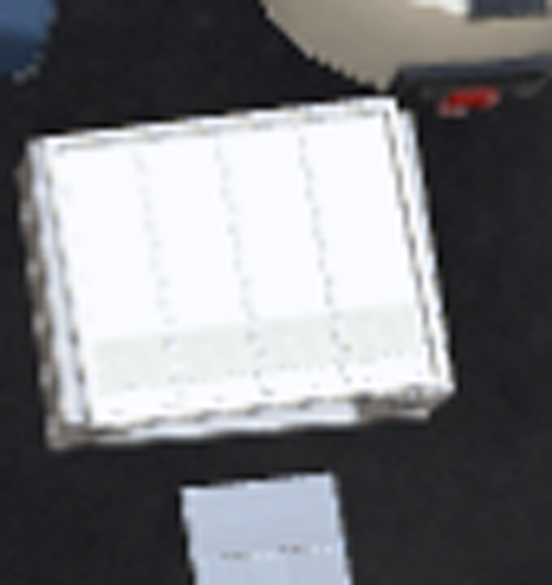

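```bash
python3 - <<'E'
from grip import *
from plan import plan
z=.003;t=.13;n=-.025;w=.026
bt=np.array([-.45,-.2]);bs=np.array([-.15,-.95])
o=[('side',[[t,-w,z],[t,w,z],[n,w,z]],px([(172,492),(272,601),(645,347)],260,90,9)+bs),
('top',[[t,w,z],[t,-w,z]],px([(182,490),(333,473)],380,130,6.5)+bt)]
x,r,W=fitg(np.array([.4346,-.2391,.069]),[-179.97,.07,9.08],o)
print('d',x[0],'roll',np.degrees(x[1]),x[2],np.degrees(x[3]));print(r.round(2))
P=W(x,[[0,0,0],[t,w,0],[t,-w,0]]);print(P)
q=P[0,:2]-[.634,-.2098]
for a in(8.6,9.1):
    c,s=np.cos(np.radians(a)),np.sin(np.radians(a)); print('lifter in stand',c*q[0]+s*q[1],-s*q[0]+c*q[1])
E
```

```text
d -6.910102960110516e-05 roll -1.2112803616046228 0.00024989224504037535 0.2235727125698688
[[ 0.25  0.19]
 [ 0.1  -0.19]
 [-0.04  0.32]
 [ 0.09  0.23]
 [ 0.24  0.21]]
[[ 0.43502649 -0.24058375  0.01751468]
 [ 0.55911326 -0.19391495  0.01680951]
 [ 0.56751941 -0.2452198   0.01788128]]
lifter in stand -0.2013395851255712 -0.0006840554487737571
lifter in stand -0.2013378881652652 0.0010729676347878449
```

Request:
move_arm(
  commands=[
    {"slide": [0.1,0,0],"rot": [0,0,0.01]},
    {"slide": [0.2,0,0],"rot": [0,0,0.01]},
    {"slide": [0.3,0,0],"rot": [0,0,0]},
    {"slide": [0.3,0,0],"rot": [0,0,0]},
    {"slide": [0.3,0,0],"rot": [0,0,0]},
    {"slide": [0.3,0,0],"rot": [0,0,0]},
    {"slide": [0.3,0,0],"rot": [0,0,0]},
  ],
)

```text
t: 14.02
tool_pos: [0.4919, -0.2296, 0.0689]
tcp_rot: [-179.9, 0.0, 9.0]
ft_force: [0.1, -0.7, -1.5]
gripper_width: 0.0195
```

```bash
python3 - <<'E'
from plan import *
p,r,o=now();print(p,r)
s=R.from_euler('z',9,degrees=True).apply([.124,0,0])+[.4346,-.2391,0.07];print(s)
plan(s,[180,0,9],8)
E
```

```text
[ 0.49192342 -0.22961731  0.06893735] [-1.79943893e+02  2.47944699e-02  9.00829087e+00]
[ 0.55707335 -0.21970213  0.07      ]
[{"slide": [0.27, 0.0, 0.0], "rot": [0.0, 0.0, 0.0]}, {"slide": [0.28, 0.0, -0.01], "rot": [0.0, 0.0, 0.0]}, {"slide": [0.27, 0.01, 0.0], "rot": [0.0, 0.0, 0.0]}, {"slide": [0.28, 0.0, -0.01], "rot": [-0.01, 0.0, 0.0]}, {"slide": [0.27, 0.0, 0.0], "rot": [0.0, 0.0, 0.0]}, {"slide": [0.28, 0.0, -0.01], "rot": [0.0, 0.0, 0.0]}, {"slide": [0.27, 0.0, 0.0], "rot": [0.0, 0.0, 0.0]}, {"slide": [0.28, 0.0, -0.01], "rot": [0.0, 0.0, 0.0]}]
max 0.28 0.01 end [ 0.5572 -0.2196  0.0701] [-1.7999e+02  2.0000e-02  9.0100e+00]
```

Request:
move_arm(
  commands=[
    {"slide": [0.3,0,0],"rot": [0,0,0]},
    {"slide": [0.3,0,0],"rot": [0,0,0]},
    {"slide": [0.3,0,0],"rot": [0,0,0]},
    {"slide": [0.3,0,0],"rot": [-0.01,0,0]},
    {"slide": [0.3,0,0],"rot": [0,0,0]},
    {"slide": [0.3,0,0],"rot": [0,0,0]},
    {"slide": [0.2,0,0],"rot": [0,0,0]},
    {"slide": [0.1,0,0],"rot": [0,0,0]},
  ],
)

```text
t: 15.02
tool_pos: [0.5589, -0.2188, 0.0685]
tcp_rot: [-180.0, 0.0, 9.0]
ft_force: [-0.3, -0.1, -1.1]
gripper_width: 0.0191
```

```bash
python3 - <<'E'
from plan import *
from station import snapshot
a=snapshot('side'); b=snapshot('top'); p,r,o=now(); print(p,r,o['ft_force'],o['torque'],o['gripper_width'])
cv2.imwrite('pics/side7.png',a); cv2.imwrite('pics/top7.png',b)
crop(a,210,80,120,105,6,'pics/s7b.png'); crop(b,370,130,105,105,6,'pics/t7b.png')
E
```

```text
[ 0.55883892 -0.21886097  0.06851195] [-1.79991491e+02  3.87767207e-02  9.03688756e+00] [-0.22486052 -0.76741822 -1.45246062] [-0.01610027  0.06386727 -0.01698047] 0.019007402676916595
```

View pics/s7b.png

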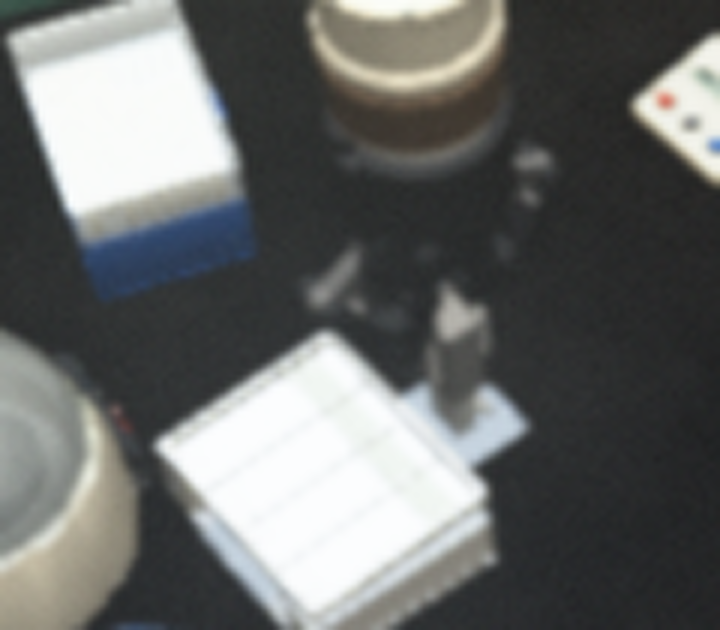

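View pics/t7b.png

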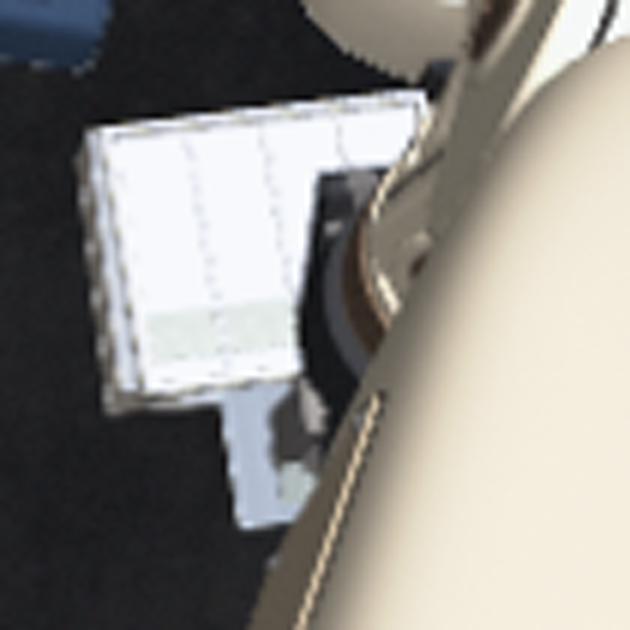

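Request:
move_arm(
  commands=[
    {"slide": [0,0,-0.1],"rot": [0,0,0]},
    {"slide": [0,0,-0.15],"rot": [0,0,0]},
    {"slide": [0,0,-0.15],"rot": [0,0,0]},
    {"slide": [0,0,-0.1],"rot": [0,0,0]},
    {"slide": [0,0,-0.08],"rot": [0,0,0]},
    {"slide": [0,0,-0.08],"rot": [0,0,0]},
    {"slide": [0,0,-0.08],"rot": [0,0,0]},
    {"slide": [0,0,0],"rot": [0,0,0]},
  ],
)

```text
t: 16.12
tool_pos: [0.5575, -0.219, 0.0922]
tcp_rot: [-180.0, 0.1, 9.0]
ft_force: [-0.0, 0.3, -1.8]
gripper_width: 0.0193
```

```bash
python3 - <<'E'
from plan import *
from station import snapshot
a=snapshot('side');p,r,o=now(); print(p,r,o['ft_force'],o['torque'],o['gripper_width'])
cv2.imwrite('pics/side8.png',a)
crop(a,210,80,120,105,6,'pics/s8b.png')
E
```

```text
[ 0.55738914 -0.21895807  0.09202337] [-1.79953393e+02  1.43287413e-01  8.98861849e+00] [-1.17789004  0.67297971 -2.5645033 ] [0.0098744  0.12605881 0.01928184] 0.019264099369681927
```

View pics/s8b.png

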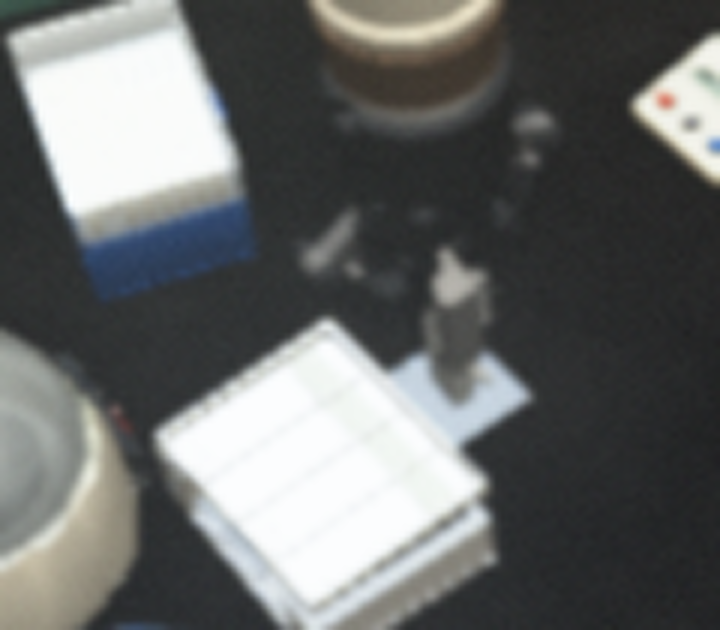

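```bash
cat > tray.py <<'E'
from fit import *
def fitt(obs,x0):
    def W(p,L): return R.from_euler('ZYX',[p[3],p[5],p[4]]).apply(L)+p[:3]
    r=lambda p:np.concatenate([(proj(n,W(p,L))-q).ravel() for n,L,q in obs]+[[(p[5])/.02,(p[3]-x0[3])/.03]])
    s=least_squares(r,list(x0)+[0,0]); C=np.linalg.inv(s.jac.T@s.jac)**1
    return s.x,r(s.x)[:-2].reshape(-1,2),np.sqrt(np.diag(C))*.4
TC=[[.05,-.06,.012],[.05,.06,.012],[-.05,.06,.012],[-.05,-.06,.012]]
E
python3 - <<'E'
from tray import *
bs=np.array([-.15,-.95])
a=cv2.imread('pics/side8.png'); crop(a,230,125,70,62,10,'pics/s8c.png')
a=cv2.imread('pics/side7.png'); crop(a,230,125,70,62,10,'pics/s7c.png')
E
```

```text
(no output)
```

View pics/s7c.png

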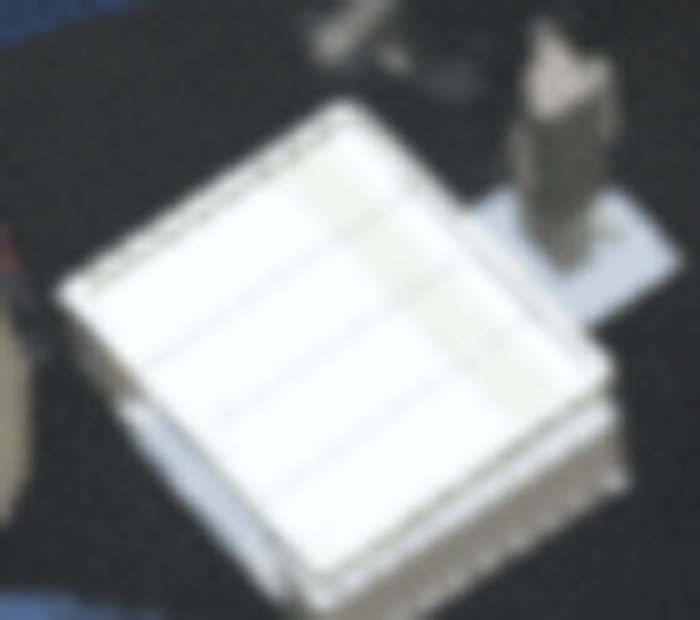

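View pics/s8c.png

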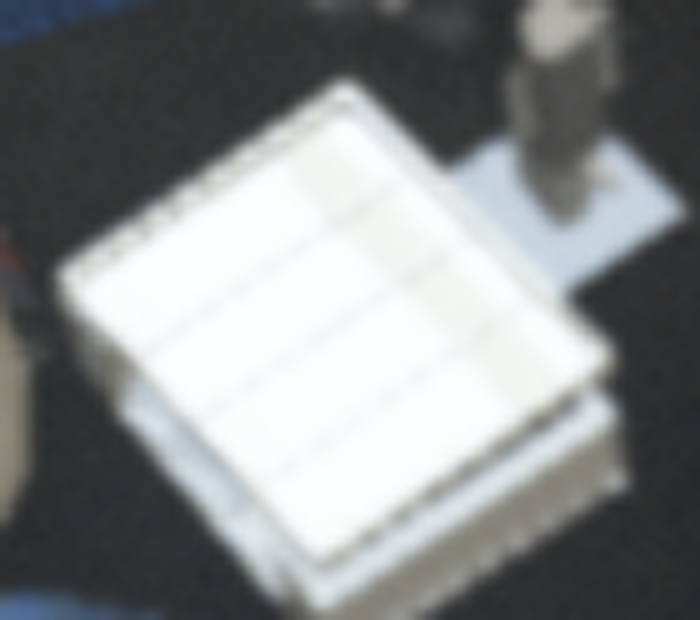

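Request:
move_arm(
  commands=[
    {"slide": [0,0,-0.08],"rot": [0.03,0,0]},
    {"slide": [0,0,-0.12],"rot": [0.04,0,0]},
    {"slide": [0,0,-0.15],"rot": [0.04,0.01,0]},
    {"slide": [0,0,-0.15],"rot": [0.04,0.01,0]},
    {"slide": [0,0,-0.15],"rot": [0.04,0.01,0]},
    {"slide": [0,0,-0.15],"rot": [0.04,0,0]},
    {"slide": [0,0,-0.1],"rot": [0,0,0]},
    {"slide": [0,0,-0.05],"rot": [0,0,0]},
  ],
)

```text
t: 17.18
tool_pos: [0.5575, -0.2195, 0.1226]
tcp_rot: [-178.7, -0.0, 9.0]
ft_force: [-0.0, 0.8, -1.9]
gripper_width: 0.0194
```

```bash
python3 - <<'E'
from plan import *
from station import snapshot
a=snapshot('side');b=snapshot('top');p,r,o=now(); print(p,r,o['ft_force'],o['torque'],o['gripper_width'])
cv2.imwrite('pics/side9.png',a)
cv2.imwrite('pics/top9.png',b)
crop(a,230,110,75,75,8.5,'pics/s9c.png')
crop(b,370,120,80,75,8.5,'pics/t9c.png')
E
```

```text
[ 0.55754024 -0.21943253  0.12250692] [-1.78733338e+02 -2.26708422e-02  8.97847860e+00] [ 0.7591735  -0.37391986 -2.68118754] [-0.01899738  0.11366368 -0.01147115] 0.018931122015735196
```

View pics/s9c.png

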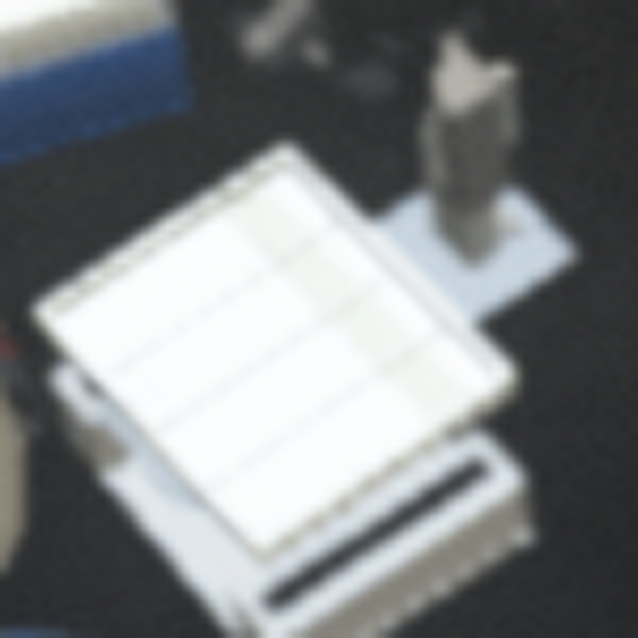

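View pics/t9c.png

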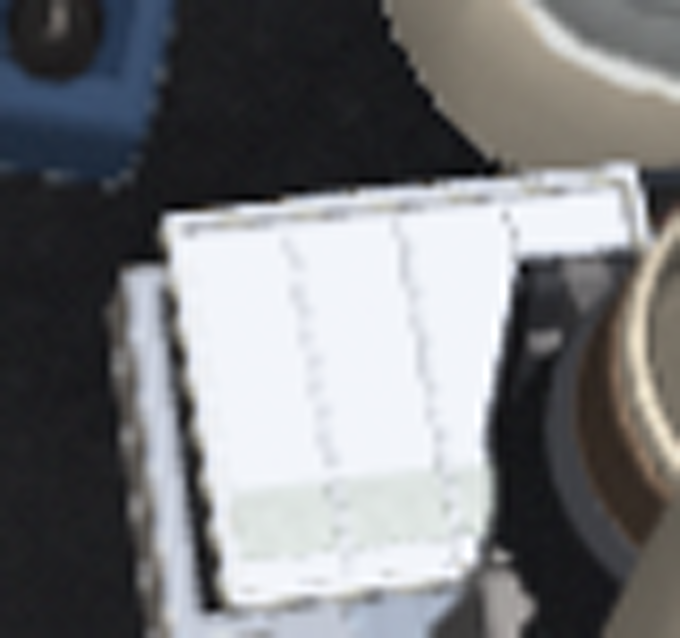

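```bash
python3 - <<'E'
from tray import *
bt=np.array([-.45,-.2]);bs=np.array([-.15,-.95])
o=[('side',TC,px([(35,308),(265,560),(518,377),(290,141)],230,110,8.5)+bs),
('top',[TC[1],TC[0],TC[2]],px([(163,215),(640,163),(225,610)],370,120,8.5)+bt)]
x,r,s=fitt(o,(.633,-.208,.074,.167))
print(x[:3].round(4),np.degrees(x[3:]).round(2),'sd',s[:3].round(4),np.degrees(s[3:]).round(2));print(r.round(2))
t=np.array([.5575,-.2195]);q=x[:2]-t;a=np.radians(9);print('tray in tool',np.cos(a)*q[0]+np.sin(a)*q[1],-np.sin(a)*q[0]+np.cos(a)*q[1])
E
```

```text
[ 0.6323 -0.2083  0.0753] [ 9.93 -1.11  0.16] sd [0.0004 0.0006 0.0011] [0.26 0.75 0.41]
[[ 0.19 -0.31]
 [-0.52 -0.51]
 [-0.14  0.28]
 [-0.14  0.13]
 [-0.16  0.43]
 [-0.29 -0.02]
 [-0.05 -0.11]]
tray in tool 0.07567416639306257 -0.0006373647184564173
```

```bash
python3 - <<'E'
from plan import *
plan([.505,-.08,.1226],[-178.7,0,4],16)
E
```

```text
[{"slide": [-0.06, -0.3, 0.01], "rot": [0.0, 0.0, 0.06]}, {"slide": [-0.07, -0.31, 0.0], "rot": [0.0, 0.0, 0.06]}, {"slide": [-0.06, -0.3, 0.01], "rot": [0.0, 0.0, 0.07]}, {"slide": [-0.07, -0.3, 0.01], "rot": [0.0, 0.0, 0.06]}, {"slide": [-0.07, -0.31, 0.0], "rot": [0.0, 0.01, 0.06]}, {"slide": [-0.07, -0.3, 0.01], "rot": [0.0, 0.0, 0.06]}, {"slide": [-0.07, -0.3, 0.01], "rot": [0.0, 0.0, 0.07]}, {"slide": [-0.08, -0.3, 0.0], "rot": [0.0, 0.0, 0.06]}]
[{"slide": [-0.07, -0.3, 0.01], "rot": [0.0, 0.0, 0.06]}, {"slide": [-0.08, -0.3, 0.0], "rot": [0.0, 0.0, 0.06]}, {"slide": [-0.08, -0.3, 0.01], "rot": [0.0, 0.0, 0.06]}, {"slide": [-0.08, -0.3, 0.01], "rot": [0.0, 0.0, 0.07]}, {"slide": [-0.08, -0.3, 0.0], "rot": [0.01, 0.0, 0.06]}, {"slide": [-0.09, -0.3, 0.01], "rot": [0.0, 0.01, 0.06]}, {"slide": [-0.08, -0.3, 0.01], "rot": [0.0, 0.0, 0.06]}, {"slide": [-0.09, -0.3, 0.0], "rot": [0.0, 0.0, 0.07]}]
max 0.31 0.07 end [ 0.505  -0.0799  0.1227] [-1.7868e+02 -1.0000e-02  3.9800e+00]
```

Request:
move_arm(
  commands=[
    {"slide": [-0.02,-0.05,0],"rot": [0,0,0]},
    {"slide": [-0.04,-0.12,0],"rot": [0,0,0.05]},
    {"slide": [-0.06,-0.2,0],"rot": [0,0,0.06]},
    {"slide": [-0.07,-0.26,0],"rot": [0,0,0.06]},
    {"slide": [-0.07,-0.3,0.01],"rot": [0,0,0.06]},
    {"slide": [-0.08,-0.32,0],"rot": [0,0,0.06]},
    {"slide": [-0.08,-0.32,0.01],"rot": [0,0,0.06]},
    {"slide": [-0.08,-0.32,0],"rot": [0,0,0.06]},
  ],
)

```text
t: 18.27
tool_pos: [0.5326, -0.1611, 0.1227]
tcp_rot: [-178.7, 0.1, 6.8]
ft_force: [0.3, -0.2, -3.1]
gripper_width: 0.0195
```

```bash
python3 - <<'E'
from plan import *
p,r,o=now(); print(p,r,o['ft_force'],o['torque'],o['gripper_width'])
plan([.505,-.08,.1226],[-178.7,0,4],8)
E
```

```text
[ 0.53264814 -0.16109649  0.12269541] [-1.78664692e+02  9.21694131e-02  6.80628628e+00] [ 0.28895052 -0.20336179 -3.05978175] [-0.09015049  0.14007815  0.01319555] 0.019461009460348358
[{"slide": [-0.07, -0.35, 0.01], "rot": [0.0, 0.0, 0.07]}, {"slide": [-0.08, -0.35, 0.01], "rot": [0.0, 0.01, 0.07]}, {"slide": [-0.08, -0.35, 0.01], "rot": [0.0, 0.0, 0.07]}, {"slide": [-0.08, -0.34, 0.0], "rot": [0.0, 0.01, 0.07]}, {"slide": [-0.08, -0.35, 0.01], "rot": [0.0, 0.0, 0.07]}, {"slide": [-0.09, -0.35, 0.01], "rot": [0.0, 0.0, 0.07]}, {"slide": [-0.09, -0.34, 0.01], "rot": [-0.01, 0.01, 0.07]}, {"slide": [-0.08, -0.35, 0.01], "rot": [0.0, 0.0, 0.07]}]
max 0.35 0.07 end [ 0.5051 -0.08    0.1225] [-1.7872e+02  1.0000e-02  4.0000e+00]
```

Request:
move_arm(
  commands=[
    {"slide": [-0.08,-0.35,0.01],"rot": [0,0,0.06]},
    {"slide": [-0.08,-0.35,0.01],"rot": [0,0.01,0.06]},
    {"slide": [-0.08,-0.35,0.01],"rot": [0,0,0.06]},
    {"slide": [-0.08,-0.35,0],"rot": [0,0.01,0.06]},
    {"slide": [-0.08,-0.35,0.01],"rot": [0,0,0.06]},
    {"slide": [-0.07,-0.35,0.01],"rot": [0,0,0.06]},
    {"slide": [-0.06,-0.35,0.01],"rot": [0,0.01,0.06]},
    {"slide": [-0.05,-0.35,0.01],"rot": [0,0,0.06]},
  ],
)

```text
t: 19.27
tool_pos: [0.5052, -0.0733, 0.1229]
tcp_rot: [-178.7, -0.0, 4.2]
ft_force: [-0.1, 0.2, -2.9]
gripper_width: 0.0192
```

```bash
python3 - <<'E'
from plan import *
from station import snapshot
a=snapshot('side');p,r,o=now(); print(p,r,o['ft_force'],o['torque'],o['gripper_width'])
cv2.imwrite('pics/side10.png',a);crop(a,250,90,130,115,6,'pics/s10.png')
plan([.495,.1,.1226],[-178.7,0,-3],16)
E
```

```text
[ 0.50473203 -0.07197006  0.12279953] [-1.78577797e+02 -1.66908626e-02  4.31572808e+00] [ 0.0329562   0.34309983 -2.62170634] [0.09114446 0.1774322  0.0837927 ] 0.0192640378237614
[{"slide": [0.01, -0.36, 0.01], "rot": [0.0, 0.0, 0.09]}, {"slide": [0.0, -0.36, 0.01], "rot": [0.0, 0.0, 0.09]}, {"slide": [0.0, -0.36, 0.01], "rot": [0.0, 0.01, 0.09]}, {"slide": [0.0, -0.35, 0.01], "rot": [-0.01, 0.0, 0.1]}, {"slide": [0.0, -0.36, 0.01], "rot": [0.0, 0.0, 0.09]}, {"slide": [-0.01, -0.36, 0.01], "rot": [0.0, 0.0, 0.09]}, {"slide": [-0.01, -0.36, 0.0], "rot": [0.0, 0.0, 0.09]}, {"slide": [-0.02, -0.36, 0.01], "rot": [0.0, 0.01, 0.09]}]
[{"slide": [-0.01, -0.36, 0.01], "rot": [0.0, 0.0, 0.09]}, {"slide": [-0.02, -0.36, 0.01], "rot": [-0.01, 0.0, 0.09]}, {"slide": [-0.02, -0.35, 0.01], "rot": [0.0, 0.0, 0.1]}, {"slide": [-0.03, -0.36, 0.01], "rot": [0.0, 0.0, 0.09]}, {"slide": [-0.03, -0.36, 0.01], "rot": [0.0, 0.01, 0.09]}, {"slide": [-0.03, -0.36, 0.01], "rot": [0.0, 0.0, 0.09]}, {"slide": [-0.03, -0.35, 0.0], "rot": [0.0, 0.0, 0.09]}, {"slide": [-0.04, -0.36, 0.01], "rot": [0.0, 0.0, 0.09]}]
max 0.36 0.1 end [0.4949 0.1    0.1227] [-1.7868e+02  1.0000e-02 -2.9900e+00]
```

View pics/s10.png

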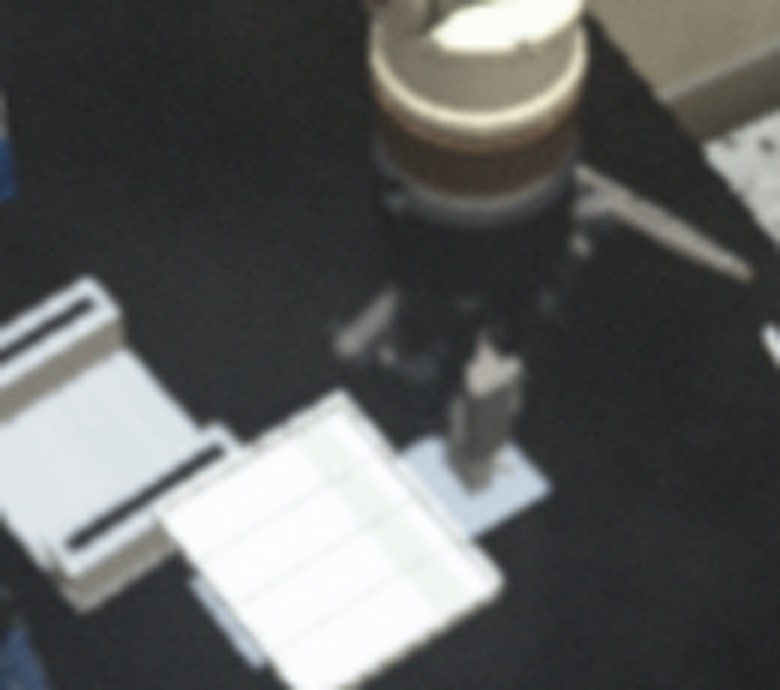

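Request:
move_arm(
  commands=[
    {"slide": [0,-0.35,0.01],"rot": [0,0,0.08]},
    {"slide": [0,-0.36,0.01],"rot": [0,0,0.09]},
    {"slide": [0,-0.36,0.01],"rot": [-0.01,0,0.09]},
    {"slide": [0,-0.36,0.01],"rot": [-0.01,0,0.09]},
    {"slide": [0,-0.36,0.01],"rot": [0,0,0.09]},
    {"slide": [-0.01,-0.36,0.01],"rot": [0,0,0.09]},
    {"slide": [-0.01,-0.36,0],"rot": [0,0,0.09]},
    {"slide": [-0.01,-0.36,0.01],"rot": [0,0,0.09]},
  ],
)

```text
t: 20.32
tool_pos: [0.4999, 0.0198, 0.1228]
tcp_rot: [-178.7, 0.0, 0.5]
ft_force: [-0.1, 0.3, -3.8]
gripper_width: 0.0197
```

Request:
move_arm(
  commands=[
    {"slide": [0,-0.36,0.01],"rot": [0,0,0.08]},
    {"slide": [0,-0.36,0.01],"rot": [0,0,0.08]},
    {"slide": [0,-0.36,0.01],"rot": [0,0,0.08]},
    {"slide": [0.01,-0.36,0.01],"rot": [0,0,0.08]},
    {"slide": [0.02,-0.36,0.01],"rot": [0,0,0.08]},
    {"slide": [0.03,-0.36,0.01],"rot": [0,0,0.08]},
    {"slide": [0.04,-0.34,0],"rot": [0,0,0.08]},
    {"slide": [0.05,-0.32,0.01],"rot": [0,0,0.08]},
  ],
)

```text
t: 21.32
tool_pos: [0.5062, 0.1105, 0.1226]
tcp_rot: [-178.7, 0.1, -2.9]
ft_force: [0.0, -0.9, -2.8]
gripper_width: 0.0193
```

```bash
python3 - <<'E'
from plan import *
p,r,o=now(); print(p,r,o['ft_force'],o['torque'],o['gripper_width'])
plan([.529,.2273,.1235],[-178.7,0,-7.4],16)
E
```

```text
[0.50623336 0.11047611 0.12264166] [-1.78677362e+02  1.00176729e-01 -2.92683331e+00] [ 0.04776787 -0.92371217 -2.81216532] [-0.03402819  0.0729462  -0.03885916] 0.01932623547379834
[{"slide": [0.03, -0.25, 0.0], "rot": [0.0, 0.0, 0.06]}, {"slide": [0.04, -0.24, 0.01], "rot": [0.0, 0.01, 0.05]}, {"slide": [0.03, -0.25, 0.0], "rot": [0.0, 0.0, 0.06]}, {"slide": [0.03, -0.24, 0.01], "rot": [0.0, 0.0, 0.05]}, {"slide": [0.03, -0.25, 0.0], "rot": [0.0, 0.0, 0.06]}, {"slide": [0.03, -0.25, 0.0], "rot": [0.0, 0.01, 0.06]}, {"slide": [0.03, -0.24, 0.01], "rot": [0.0, 0.0, 0.05]}, {"slide": [0.03, -0.25, 0.0], "rot": [0.0, 0.0, 0.06]}]
[{"slide": [0.02, -0.24, 0.0], "rot": [0.0, 0.0, 0.05]}, {"slide": [0.03, -0.25, 0.01], "rot": [0.0, 0.01, 0.06]}, {"slide": [0.02, -0.25, 0.0], "rot": [0.0, 0.0, 0.05]}, {"slide": [0.02, -0.25, 0.01], "rot": [0.0, 0.0, 0.06]}, {"slide": [0.02, -0.24, 0.0], "rot": [0.0, 0.0, 0.06]}, {"slide": [0.02, -0.25, 0.0], "rot": [0.0, 0.01, 0.05]}, {"slide": [0.02, -0.25, 0.01], "rot": [0.0, 0.0, 0.06]}, {"slide": [0.01, -0.24, 0.0], "rot": [0.0, 0.0, 0.05]}]
max 0.25 0.06 end [0.5288 0.2272 0.1236] [-178.68    0.     -7.38]
```

Request:
move_arm(
  commands=[
    {"slide": [0.05,-0.33,0],"rot": [0,0,0.06]},
    {"slide": [0.05,-0.33,0.01],"rot": [0,0.01,0.06]},
    {"slide": [0.05,-0.33,0],"rot": [0,0,0.06]},
    {"slide": [0.04,-0.33,0.01],"rot": [0,0.01,0.06]},
    {"slide": [0.04,-0.33,0],"rot": [0,0,0.06]},
    {"slide": [0.04,-0.33,0.01],"rot": [0,0,0.07]},
    {"slide": [0.03,-0.31,0],"rot": [0,0,0.07]},
    {"slide": [0.03,-0.28,0],"rot": [0,0,0.06]},
  ],
)

```text
t: 22.32
tool_pos: [0.5227, 0.1922, 0.1234]
tcp_rot: [-178.7, 0.1, -5.6]
ft_force: [0.7, -0.6, -2.3]
gripper_width: 0.0193
```

```bash
python3 - <<'E'
from plan import *
p,r,o=now(); print(p,r,o['ft_force'],o['torque'],o['gripper_width'])
plan([.529,.2273,.1235],[-178.7,0,-7.4],8)
E
```

```text
[0.52272325 0.19216567 0.12336801] [-1.78685912e+02  6.17743941e-02 -5.61600467e+00] [ 0.71709929 -0.55566851 -2.269168  ] [ 0.02220779  0.12756521 -0.02947048] 0.019298085381320856
[{"slide": [0.01, -0.15, 0.0], "rot": [0.0, 0.0, 0.04]}, {"slide": [0.01, -0.15, 0.01], "rot": [0.0, 0.01, 0.05]}, {"slide": [0.01, -0.14, 0.0], "rot": [0.0, 0.0, 0.04]}, {"slide": [0.01, -0.15, 0.0], "rot": [0.0, 0.0, 0.05]}, {"slide": [0.01, -0.15, 0.0], "rot": [0.0, 0.0, 0.04]}, {"slide": [0.01, -0.15, 0.01], "rot": [0.0, 0.01, 0.05]}, {"slide": [0.01, -0.15, 0.0], "rot": [0.0, 0.0, 0.04]}, {"slide": [0.01, -0.15, 0.0], "rot": [0.0, 0.0, 0.05]}]
max 0.15 0.05 end [0.5291 0.2274 0.1236] [-178.69    0.     -7.42]
```

Request:
move_arm(
  commands=[
    {"slide": [0.02,-0.24,0],"rot": [0,0,0.06]},
    {"slide": [0.02,-0.22,0],"rot": [0,0.01,0.06]},
    {"slide": [0.01,-0.2,0],"rot": [0,0,0.06]},
    {"slide": [0.01,-0.17,0],"rot": [0,0,0.05]},
    {"slide": [0.01,-0.14,0],"rot": [0,0,0.05]},
    {"slide": [0.01,-0.1,0],"rot": [0,0,0.04]},
    {"slide": [0,-0.05,0],"rot": [0,0,0.03]},
    {"slide": [0,0,0],"rot": [0,0,0]},
  ],
)

```text
t: 23.32
tool_pos: [0.5292, 0.2277, 0.124]
tcp_rot: [-178.7, 0.1, -7.5]
ft_force: [-0.7, -0.6, -2.7]
gripper_width: 0.0193
```

```bash
python3 - <<'E'
from plan import *
from station import snapshot
a=snapshot('side');b=snapshot('top');p,r,o=now(); print(p,r,o['ft_force'],o['torque'],o['gripper_width'])
cv2.imwrite('pics/side11.png',a);cv2.imwrite('pics/top11.png',b)
crop(a,310,210,95,100,7,'pics/s11.png');crop(b,175,120,100,100,6.5,'pics/t11.png')
E
```

```text
[0.52915374 0.22754431 0.12400682] [-1.78719108e+02  6.95397925e-02 -7.50305794e+00] [ 0.22810495 -0.16800337 -2.43543149] [0.03948378 0.11260731 0.00169675] 0.019272904670273427
```

View pics/s11.png

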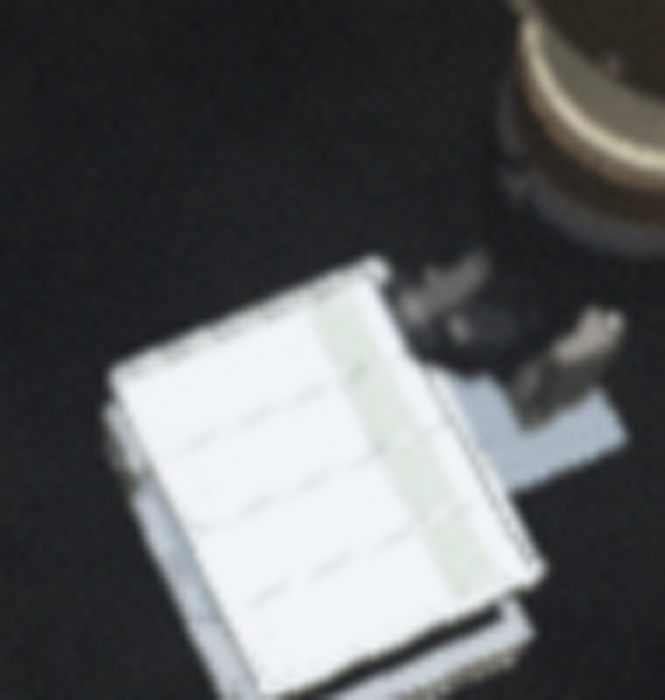

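View pics/t11.png

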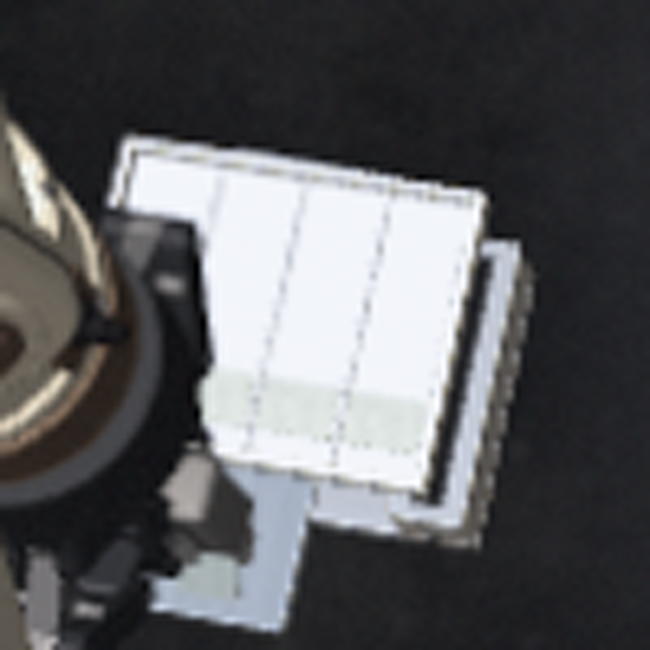

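```bash
python3 - <<'E'
from tray import *
bt=np.array([-.45,-.2]);bs=np.array([-.15,-.95])
o=[('side',TC,px([(110,370),(268,693),(545,572),(380,257)],310,210,7)+bs),
('top',[TC[1],TC[0],TC[3]],px([(122,137),(487,192),(430,494)],175,120,6.5)+bt)]
x,r,s=fitt(o,(.604,.2176,.0757,-.115))
print(x[:3].round(4),np.degrees(x[3:]).round(2));print(r.round(2))
d=x[:2]-[.604,.2176];a=np.radians(-6.54);print('tray in stand',np.cos(a)*d[0]+np.sin(a)*d[1],-np.sin(a)*d[0]+np.cos(a)*d[1])
E
```

```text
[0.6033 0.2156 0.0762] [-6.13  1.92 -0.36]
[[ 0.14  0.11]
 [ 0.15  0.46]
 [ 0.34 -0.47]
 [-0.25 -0.07]
 [ 0.64 -0.27]
 [ 0.2   0.26]
 [-0.56 -0.24]]
tray in stand -0.0004204647979817183 -0.0020805124246434364
```

Request:
move_arm(
  commands=[
    {"slide": [0,-0.04,0.06],"rot": [-0.06,0,0]},
    {"slide": [0,-0.04,0.12],"rot": [-0.06,0.01,0]},
    {"slide": [0,-0.02,0.18],"rot": [-0.06,0.01,0]},
    {"slide": [0,0,0.2],"rot": [-0.04,0,0]},
    {"slide": [0,0,0.2],"rot": [0,0,0]},
    {"slide": [0,0,0.15],"rot": [0,0,0]},
    {"slide": [0,0,0.1],"rot": [0,0,0]},
    {"slide": [0,0,0.05],"rot": [0,0,0]},
  ],
)

```text
t: 24.42
tool_pos: [0.5292, 0.2305, 0.0894]
tcp_rot: [-179.9, 0.0, -7.5]
ft_force: [-1.2, -0.1, -2.3]
gripper_width: 0.0193
```

```bash
python3 - <<'E'
from plan import *
from station import snapshot
a=snapshot('side');b=snapshot('top');p,r,o=now(); print(p,r,o['ft_force'],o['torque'],o['gripper_width'])
cv2.imwrite('pics/side12.png',a);cv2.imwrite('pics/top12.png',b)
crop(a,310,220,95,100,7,'pics/s12.png');crop(b,175,130,100,100,6.5,'pics/t12.png')
E
```

```text
[0.52921128 0.23054664 0.08951426] [-1.79931610e+02  2.22905341e-02 -7.52389677e+00] [ 0.65403774  0.5342879  -2.76886541] [-0.02724646  0.07974165 -0.00632376] 0.019455689697035514
```

View pics/s12.png

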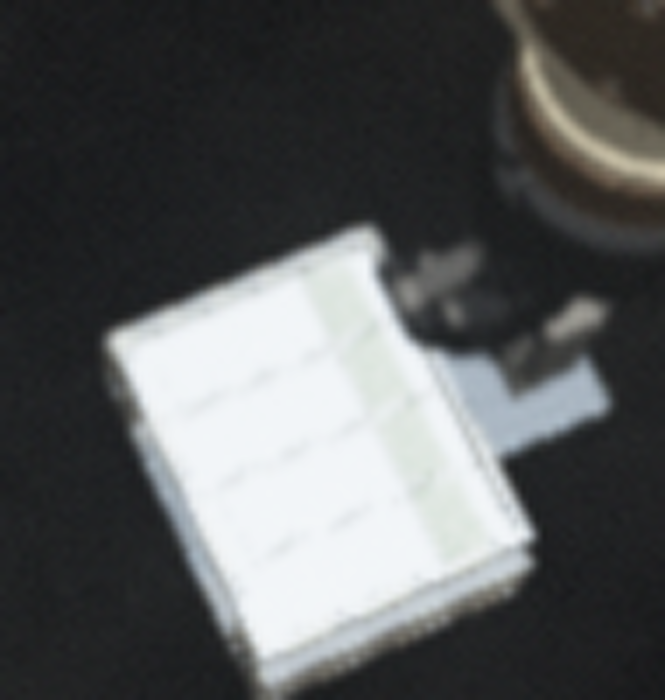

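View pics/t12.png

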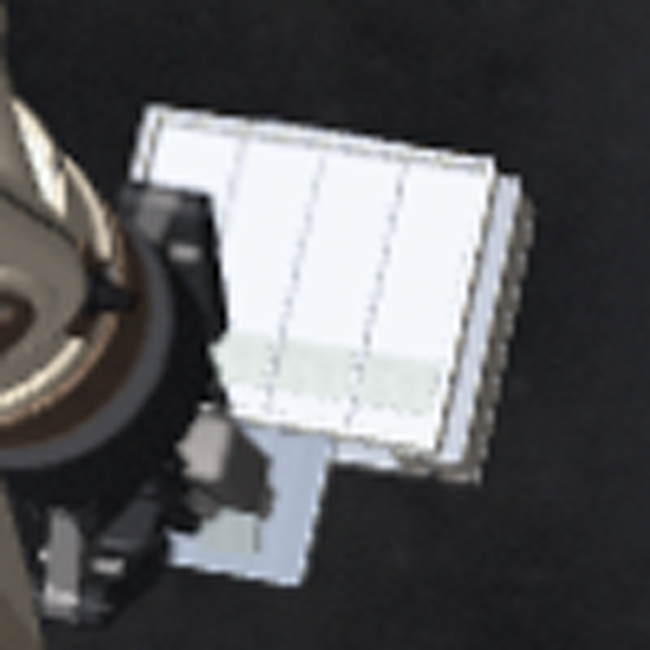

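Request:
move_arm(
  commands=[
    {"slide": [0,0,0.08],"rot": [0,0,0]},
    {"slide": [0,0,0.08],"rot": [0,0,0]},
    {"slide": [0,0,0.1],"rot": [0,0,0]},
    {"slide": [0,0,0.12],"rot": [0,0,0]},
    {"slide": [0,0,0.12],"rot": [0,0,0]},
    {"slide": [0,0,0.1],"rot": [0,0,0]},
    {"slide": [0,0,0.06],"rot": [0,0,0]},
    {"slide": [0,0,0],"rot": [0,0,0]},
  ],
)

```text
t: 25.52
tool_pos: [0.5302, 0.2309, 0.0693]
tcp_rot: [-179.9, -0.1, -7.5]
ft_force: [0.1, -0.1, -2.5]
gripper_width: 0.0193
```

```bash
python3 - <<'E'
from plan import *
from station import snapshot
a=snapshot('side');b=snapshot('top');p,r,o=now(); print(p,r,o['ft_force'],o['torque'],o['gripper_width'])
cv2.imwrite('pics/side13.png',a);cv2.imwrite('pics/top13.png',b)
crop(a,310,220,95,100,7,'pics/s13.png');crop(b,175,130,100,100,6.5,'pics/t13.png')
E
```

```text
[0.53034935 0.23094331 0.06959988] [-1.79857495e+02 -1.29413380e-01 -7.52541288e+00] [ 0.63498363  0.81064523 -1.19414457] [0.02852884 0.0171368  0.02072995] 0.01937700879204533
```

View pics/s13.png

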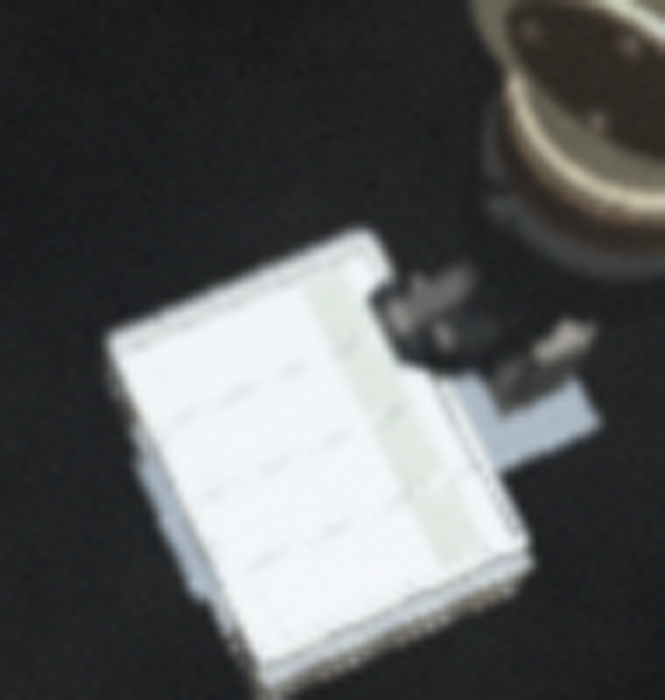

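View pics/t13.png

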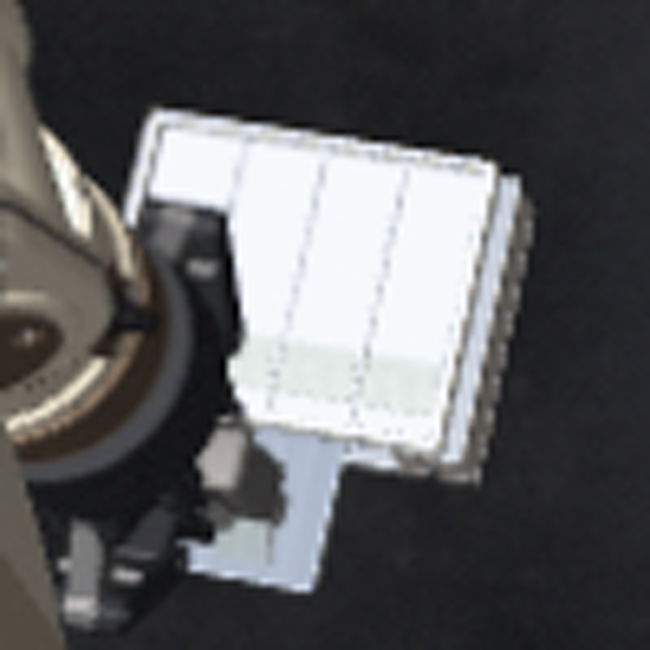

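Request:
move_arm(
  commands=[
    {"slide": [-0.1,0,0],"rot": [0,0,0]},
    {"slide": [-0.2,0,0],"rot": [0,0,0]},
    {"slide": [-0.3,0,0],"rot": [0,-0.01,-0.01]},
    {"slide": [-0.35,0,0],"rot": [0,0,-0.01]},
    {"slide": [-0.35,0,0],"rot": [0,0,0]},
    {"slide": [-0.35,0,0],"rot": [0,0,0]},
    {"slide": [-0.35,0,0],"rot": [0,0,0]},
    {"slide": [-0.35,0,0],"rot": [0,0,0]},
  ],
)

```text
t: 26.62
tool_pos: [0.4554, 0.2408, 0.07]
tcp_rot: [-179.8, -0.1, -7.4]
ft_force: [0.6, -0.2, -1.3]
gripper_width: 0.0194
```

```bash
python3 - <<'E'
from plan import *
p,r,o=now(); print(p,r,o['ft_force'])
plan([.405,.247,.0695],[-179.9,0,-7.4],6)
E
```

```text
[0.45543563 0.24083759 0.06999767] [-1.79819374e+02 -8.78173699e-02 -7.40752185e+00] [ 0.64178199 -0.23944877 -1.26792999]
[{"slide": [-0.28, 0.0, 0.0], "rot": [0.0, 0.0, 0.0]}, {"slide": [-0.28, 0.0, 0.0], "rot": [-0.01, -0.01, 0.0]}, {"slide": [-0.29, 0.01, 0.01], "rot": [0.0, 0.0, 0.0]}, {"slide": [-0.28, 0.0, 0.0], "rot": [0.0, 0.0, 0.0]}, {"slide": [-0.28, 0.0, 0.0], "rot": [0.0, 0.0, 0.0]}, {"slide": [-0.28, 0.0, 0.0], "rot": [-0.01, -0.01, 0.0]}]
max 0.29 0.01 end [0.4051 0.2471 0.0696] [-1.7992e+02  1.0000e-02 -7.4100e+00]
```

Request:
move_arm(
  commands=[
    {"slide": [-0.33,0,0],"rot": [0,0,0]},
    {"slide": [-0.33,0,0],"rot": [-0.01,-0.01,0]},
    {"slide": [-0.33,0,0],"rot": [0,0,0]},
    {"slide": [-0.3,0,0],"rot": [0,0,0]},
    {"slide": [-0.25,0,0],"rot": [0,0,0]},
    {"slide": [-0.15,0,0],"rot": [0,0,0]},
    {"slide": [0,0,0],"rot": [0,0,0]},
  ],
)

```text
t: 27.5
tool_pos: [0.4011, 0.248, 0.0702]
tcp_rot: [-179.9, -0.1, -7.4]
ft_force: [0.1, 0.7, -1.1]
gripper_width: 0.0195
```

```bash
python3 - <<'E'
from plan import *
from station import snapshot
a=snapshot('side');b=snapshot('top');p,r,o=now(); print(p,r,o['ft_force'],o['torque'],o['gripper_width'])
cv2.imwrite('pics/side14.png',a);cv2.imwrite('pics/top14.png',b)
crop(a,310,180,130,140,5,'pics/s14.png');crop(b,175,130,120,140,5,'pics/t14.png')
E
```

```text
[0.40158066 0.24807613 0.07026082] [-1.79843733e+02 -8.33499338e-02 -7.38007952e+00] [ 0.14712598  0.82708827 -1.67094846] [-0.00408242 -0.0514006  -0.02275981] 0.01961687005352017
```

View pics/s14.png

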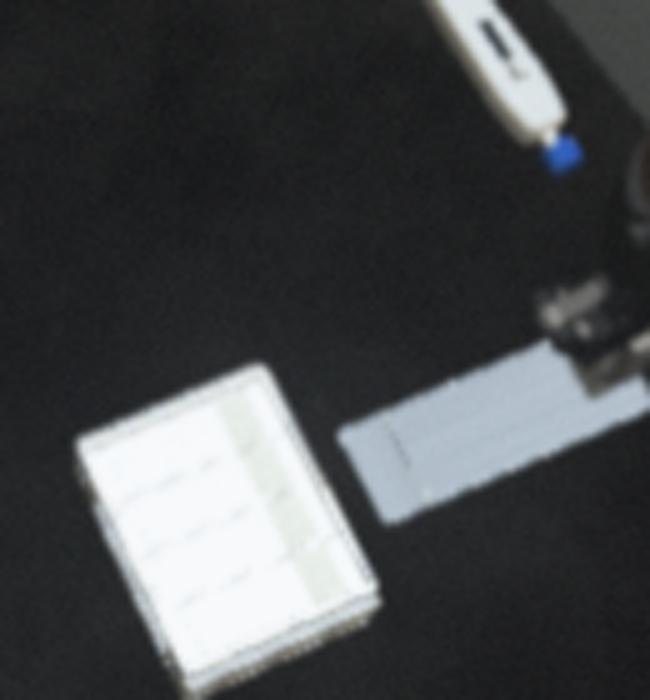

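View pics/t14.png

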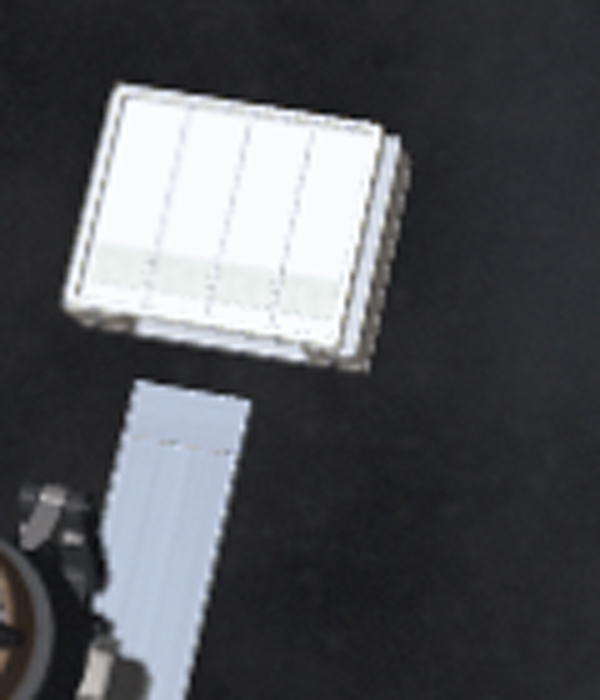

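```bash
python3 - <<'E'
from tray import *
from plan import plan
bt=np.array([-.45,-.2]);bs=np.array([-.15,-.95])
o=[('side',TC,px([(77,440),(188,668),(380,592),(265,362)],310,180,5)+bs),
('top',[TC[1],TC[0],TC[3],TC[2]],px([(118,86),(383,125),(340,350),(65,303)],175,130,5)+bt)]
x,r,s=fitt(o,(.604,.2176,.036,-.115))
print(x[:3].round(4),np.degrees(x[3:]).round(2));print(r.round(2))
d=x[:2]-[.604,.2176];a=np.radians(-6.54);print('tray in stand',np.cos(a)*d[0]+np.sin(a)*d[1],-np.sin(a)*d[0]+np.cos(a)*d[1])
plan([.43,.08,.07],[180,0,-3],16)
E
```

```text
[0.6034 0.2172 0.0377] [-6.61 -1.04 -0.35]
[[ 0.73  0.32]
 [-0.19  0.73]
 [-0.14 -1.37]
 [ 0.29  0.28]
 [ 0.31 -0.25]
 [ 0.27  0.18]
 [-0.64 -0.45]
 [ 0.38  0.01]]
tray in stand -0.0005418934180129165 -0.0004993380641958397
[{"slide": [0.1, 0.34, 0.0], "rot": [0.0, 0.0, -0.05]}, {"slide": [0.11, 0.34, 0.0], "rot": [0.0, 0.0, -0.06]}, {"slide": [0.1, 0.34, 0.0], "rot": [-0.01, 0.0, -0.05]}, {"slide": [0.1, 0.34, 0.0], "rot": [0.0, 0.0, -0.06]}, {"slide": [0.09, 0.34, 0.0], "rot": [0.0, -0.01, -0.05]}, {"slide": [0.1, 0.35, 0.0], "rot": [0.0, 0.0, -0.06]}, {"slide": [0.09, 0.34, 0.0], "rot": [0.0, 0.0, -0.05]}, {"slide": [0.09, 0.34, 0.0], "rot": [-0.01, 0.0, -0.06]}]
[{"slide": [0.09, 0.34, 0.0], "rot": [0.0, 0.0, -0.05]}, {"slide": [0.09, 0.35, 0.0], "rot": [0.0, 0.0, -0.06]}, {"slide": [0.09, 0.34, 0.0], "rot": [0.0, 0.0, -0.05]}, {"slide": [0.09, 0.35, 0.0], "rot": [0.0, 0.0, -0.06]}, {"slide": [0.08, 0.34, 0.0], "rot": [0.0, 0.0, -0.05]}, {"slide": [0.08, 0.35, 0.0], "rot": [-0.01, -0.01, -0.06]}, {"slide": [0.08, 0.34, 0.0], "rot": [0.0, 0.0, -0.05]}, {"slide": [0.08, 0.35, 0.0], "rot": [0.0, 0.0, -0.06]}]
max 0.35 0.06 end [0.4299 0.08   0.0701] [-1.80e+02  1.00e-02 -2.98e+00]
```

Request:
move_arm(
  commands=[
    {"slide": [0,0.08,0],"rot": [0,0,0]},
    {"slide": [0,0.18,0],"rot": [0,0,0]},
    {"slide": [0,0.28,0],"rot": [-0.01,0,-0.03]},
    {"slide": [0.03,0.33,0],"rot": [0,-0.01,-0.04]},
    {"slide": [0.03,0.33,0],"rot": [0,0,-0.04]},
    {"slide": [0.04,0.33,0],"rot": [0,0,-0.05]},
    {"slide": [0.05,0.33,0],"rot": [0,0,-0.05]},
    {"slide": [0.05,0.33,0],"rot": [0,0,-0.05]},
  ],
)

```text
t: 28.6
tool_pos: [0.4001, 0.1772, 0.0702]
tcp_rot: [-179.9, -0.1, -6.1]
ft_force: [1.1, 0.6, -1.2]
gripper_width: 0.0194
```

Request:
move_arm(
  commands=[
    {"slide": [0.06,0.33,0],"rot": [0,0,-0.05]},
    {"slide": [0.06,0.33,0],"rot": [0,0,-0.05]},
    {"slide": [0.06,0.33,0],"rot": [0,0,-0.05]},
    {"slide": [0.06,0.33,0],"rot": [0,0,-0.05]},
    {"slide": [0.05,0.3,0],"rot": [0,0,-0.05]},
    {"slide": [0.04,0.22,0],"rot": [0,0,-0.04]},
    {"slide": [0.02,0.12,0],"rot": [0,0,0]},
    {"slide": [0,0,0],"rot": [0,0,0]},
  ],
)

```text
t: 29.6
tool_pos: [0.4056, 0.1128, 0.0702]
tcp_rot: [-179.9, -0.1, -4.6]
ft_force: [1.1, 0.4, -1.9]
gripper_width: 0.019
```

```bash
python3 - <<'E'
from plan import *
from station import snapshot
a=snapshot('side');b=snapshot('top');p,r,o=now(); print(p,r,o['ft_force'],o['torque'],o['gripper_width'])
cv2.imwrite('pics/side15.png',a);cv2.imwrite('pics/top15.png',b)
crop(a,310,170,130,120,6,'pics/s15.png');crop(b,200,150,120,120,5,'pics/t15.png')
plan([p[0],p[1],.0525],[180,0,r[2]],6)
E
```

```text
[0.40560586 0.11308118 0.07017631] [-1.79906498e+02 -9.55293849e-02 -4.55069509e+00] [-0.06698075 -0.0792529  -1.89759374] [0.00465542 0.08786898 0.0252042 ] 0.0192769898643951
[{"slide": [0.0, 0.0, 0.1], "rot": [0.0, 0.0, 0.0]}, {"slide": [0.0, 0.0, 0.1], "rot": [-0.01, -0.01, 0.0]}, {"slide": [0.0, 0.0, 0.09], "rot": [0.0, 0.0, 0.0]}, {"slide": [0.0, 0.0, 0.1], "rot": [0.0, 0.0, 0.0]}, {"slide": [0.0, 0.0, 0.1], "rot": [-0.01, -0.01, 0.0]}, {"slide": [0.0, 0.0, 0.1], "rot": [0.0, 0.0, 0.0]}]
max 0.1 0.01 end [0.4056 0.1131 0.0525] [179.99   0.    -4.55]
```

View pics/s15.png

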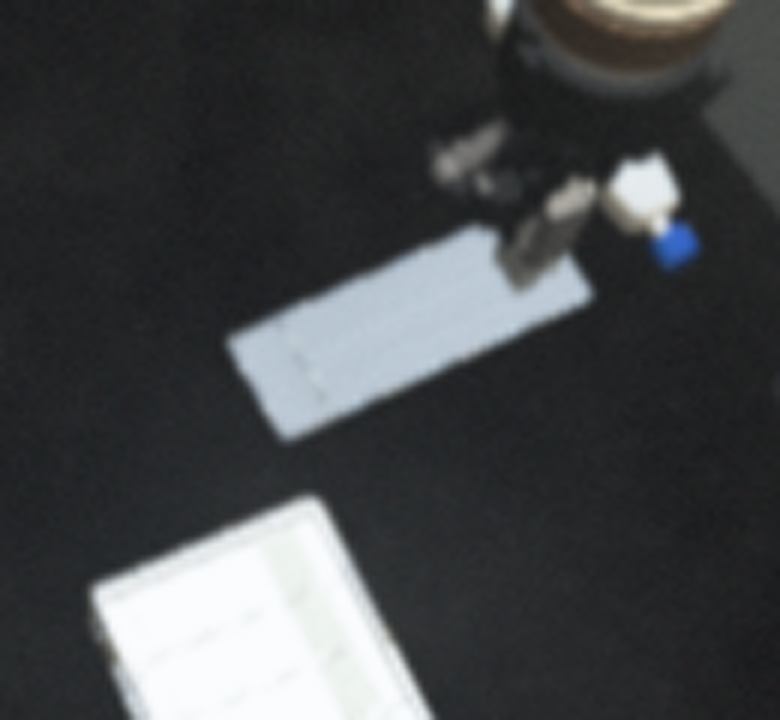

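View pics/t15.png

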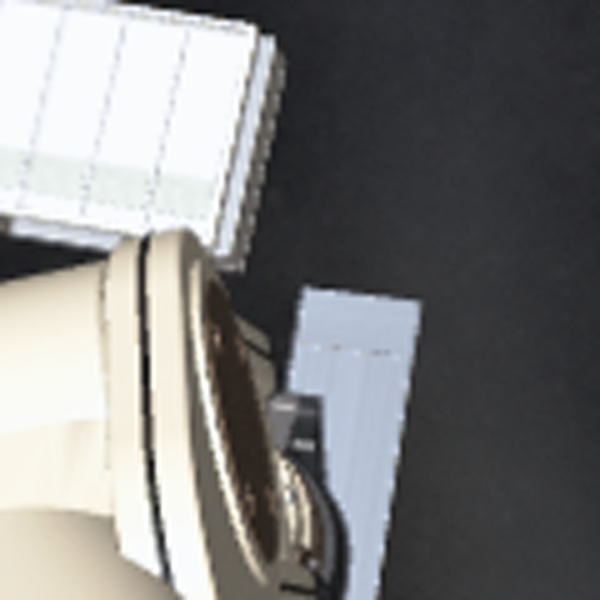

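Request:
move_arm(
  commands=[
    {"slide": [0,0,0.1],"rot": [0,0,0]},
    {"slide": [0,0,0.12],"rot": [-0.01,-0.01,0]},
    {"slide": [0,0,0.12],"rot": [0,0,0]},
    {"slide": [0,0,0.12],"rot": [0,0,0]},
    {"slide": [0,0,0.08],"rot": [-0.01,-0.01,0]},
    {"slide": [0,0,0.05],"rot": [0,0,0]},
    {"slide": [0,0,0],"rot": [0,0,0]},
  ],
)

```text
t: 30.58
tool_pos: [0.4055, 0.1139, 0.0513]
tcp_rot: [180.0, 0.0, -4.5]
ft_force: [-0.3, 0.8, -1.1]
gripper_width: 0.0191
```

Nearly on the bench; release.

Request:
move_arm(
  commands=[
    {"slide": [0,0,0],"rot": [0,0,0]},
    {"slide": [0,0,0],"rot": [0,0,0]},
    {"slide": [0,0,0],"rot": [0,0,0]},
    {"slide": [0,0,0],"rot": [0,0,0]},
    {"slide": [0,0,0],"rot": [0,0,0]},
  ],
  jaw=0.5,
)

```text
t: 31.2
tool_pos: [0.4067, 0.1141, 0.052]
tcp_rot: [-180.0, -0.1, -4.5]
ft_force: [-0.2, -0.2, -0.5]
gripper_width: 0.0427
```

Request:
move_arm(
  commands=[
    {"slide": [0,0,-0.15],"rot": [0,0,0]},
    {"slide": [0,0,-0.3],"rot": [0,0,0]},
    {"slide": [0,0,-0.5],"rot": [0,0,0]},
    {"slide": [0,0,-0.7],"rot": [0,0,0]},
    {"slide": [0,0,-0.8],"rot": [0,0,0]},
    {"slide": [0,0,-0.8],"rot": [0,0,0]},
    {"slide": [0,0,-0.5],"rot": [0,0,0]},
    {"slide": [0,0,-0.2],"rot": [0,0,0]},
  ],
)

```text
t: 32.2
tool_pos: [0.4064, 0.114, 0.1779]
tcp_rot: [-179.9, -0.2, -4.5]
ft_force: [-0.0, 0.6, 0.2]
gripper_width: 0.043
```

Request:
move_arm(
  commands=[
    {"slide": [-0.3,0.5,0],"rot": [0,0,0]},
    {"slide": [-0.5,0.9,0],"rot": [0,0,0]},
    {"slide": [-0.5,0.9,0],"rot": [0,0,0]},
    {"slide": [-0.4,0.9,0],"rot": [0,0,0]},
    {"slide": [-0.2,0.9,0],"rot": [0,0,0]},
    {"slide": [0,0.9,0],"rot": [0,0,0]},
    {"slide": [0,0.5,0],"rot": [0,0,0]},
    {"slide": [0,0.2,0],"rot": [0,0,0]},
  ],
)

```text
t: 33.2
tool_pos: [0.3232, -0.06, 0.1725]
tcp_rot: [179.9, 0.5, -4.5]
ft_force: [0.1, 0.2, -0.8]
gripper_width: 0.043
```

```bash
python3 - <<'E'
from plan import *
from station import snapshot
a=snapshot('side');b=snapshot('top');p,r,o=now(); print(p,r,o['ft_force'],o['gripper_width'],o['t'])
cv2.imwrite('pics/side16.png',a);cv2.imwrite('pics/top16.png',b)
crop(a,310,170,130,150,5,'pics/s16.png');crop(b,175,130,150,140,5,'pics/t16.png')
E
```

```text
[ 0.32369623 -0.05957674  0.17266421] [179.9373122    0.45130497  -4.47636329] [-0.29643552  0.05665215 -0.10131631] 0.04284937989433822 33.3
```

View pics/s16.png

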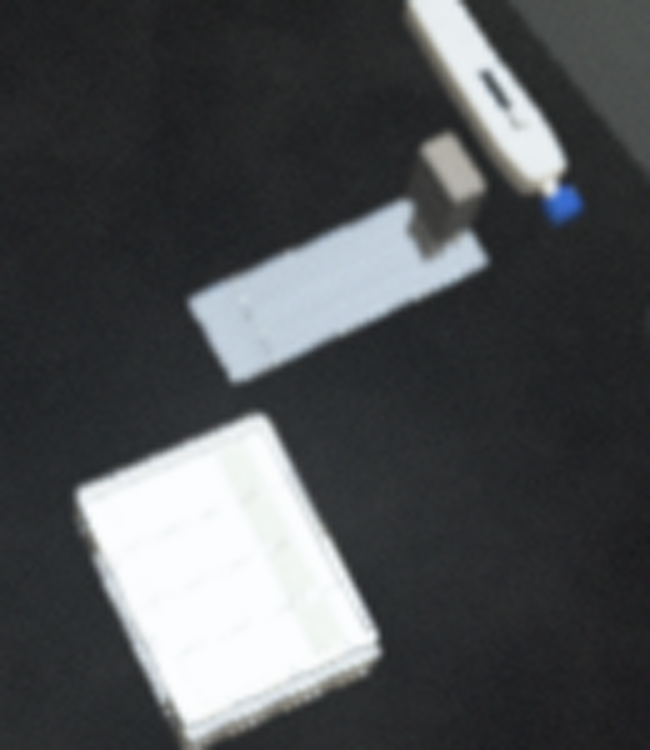

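View pics/t16.png

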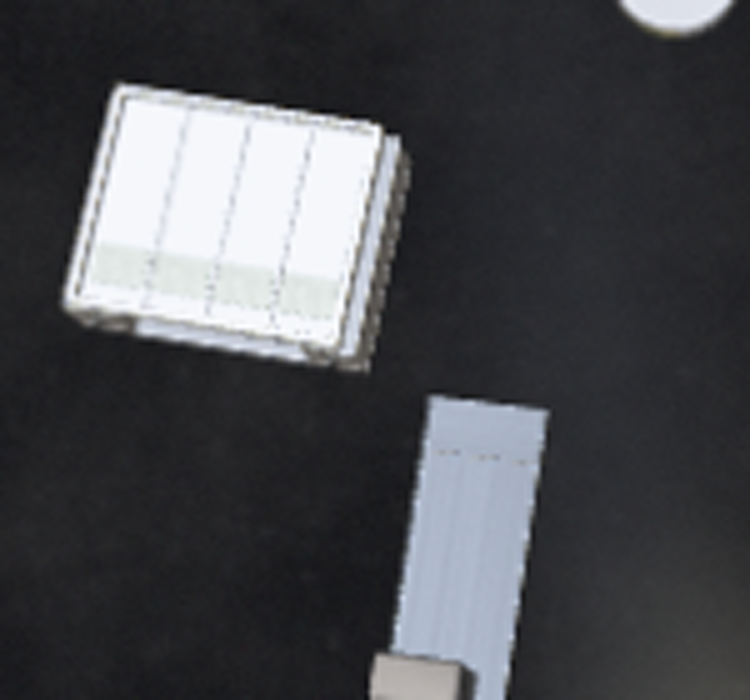

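```bash
python3 - <<'E'
from fit import *
z=.003;t=.13;n=-.025;w=.026;g=.092
bt=np.array([-.45,-.2]);bs=np.array([-.15,-.95])
o=[('side',[[t,-w,z],[t,w,z],[n,w,z],[.01,-.018,g],[.01,.018,g],[-.01,.018,g],[-.01,-.018,g]],px([(188,300),(235,384),(490,262),(420,147),(452,203),(487,185),(455,132)],310,170,5)+bs),
('top',[[t,w,z],[t,-w,z],[.01,.018,g]],px([(429,396),(549,410),(373,655)],175,130,5)+bt)]
x,r=fit(o,(.406,.114,-.08));print(x,np.degrees(x[2]));print(r)
from station import manip
print(manip.job_done())
E
```

```text
[ 0.40584817  0.11219358 -0.071181  ] -4.0783707399594515
[[[0.3, 0.0], [0.3, -0.3], [-0.0, 0.1], [-0.2, -0.4], [0.8, -0.0], [0.7, 0.4], [-0.5, -0.4]], [[0.5, -0.1], [-0.4, -0.0], [0.2, -1.0]]]
the job is handed in; nothing more can be done
None
```

I moved the slide tray onto the empty stand with the lifter, stood the lifter on the bench clear of everything, and handed the job in at about t = 33.3 s.

- **Tray:** after I drew the blade out, the camera fit put the tray within 1 mm of the stand's centre and about 0.1° of square. Its height fitted as about 38 mm, against the true 36 mm. Its fitted tilt was about 1°, within the fit's uncertainty.
- **Lift:** the fit put the tray's underside at 75 mm when I lifted it from its stand. I kept it near there across the bench.
- **Lifter:** it fits flat and upright on the bench at about (0.406, 0.112). It stands a few centimetres clear of the stand and tray.
- **Fingers:** no image or force reading showed them touching the tray.

**What went wrong:** on the first, faster move the lifter swung in the grip. The camera showed the blade about 10 mm sideways and tilted about 7°. I set it back on the bench, regripped it and moved more slowly, and it stayed usable. With the tray on the blade I rolled the tool by about 1.3° to keep the tray level. I removed that roll again before setting it down.

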